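Stand the fallen honey jars back in the counter display and clamp the fence

ROBOT

A 6-joint arm with a two-finger parallel gripper is mounted at the origin on the work surface. World frame = base frame: x ahead of the robot, y to its left, z up, the work surface at z = 0. Lengths are in m, angles in rad, forces in N, time in s.
With the tool pointing down it reaches from about 0.3 to 0.875 m from the base axis. Payload 6.4 kg.
Tool frame: the origin (TCP) lies on the centre line of the jaws, within the pads' length; the fingertips stand 8 mm ahead of it and the grasp point (between the pads) lies 11 mm behind it; z points along the fingers, y is the line along which they close (so a half turn about z gives the same grasp; the last joint's range is limited). The gripper opens to 85 mm and grips with 20 to 120 N. Pads are 22 mm wide; open, the fingers measure 114 mm over their backs; the gripper's body (76 mm by 85 mm) begins 54 mm behind the grasp point. The pads swing forward as they close: fully open they stand 13 mm farther back than shut.
Start: joints at [0.895, 0.181, 1.607, -0, 1.354, -0.206], TCP at [0.26, 0.513, 0.239] pointing down, gripper open.
Joint ranges: [-2.99, 2.99], [-0.89, 2.07], [0.3, 2.58], [-1.14, 4.28], [0, 2.63], [-3.12, 3.12]. Speed limits (rad/s): [2.57, 2.57, 3.01, 3.14, 3.14, 3.14].

INTERFACE

Orientations are given as a unit quaternion [w, x, y, z].
In Python, from bench import ctrl gives the robot as it stands.
- The arm moves only by the shell command python3 -m handwheel 'ROWS' [OPENING]. ROWS is JSON, a list that holds one entry, the list of rows, each a list of 4 numbers: the shift along the tool's x, y, z each as a share of 20 cm, from -1 to 1, then the turn about the tool's z as a share of 1.5 rad, from -1 to 1. In form: [[[x, y, z, twist], ...]]. A call has 1 to 10 rows; each row is the pose to reach, as a shift and turn from the pose commanded when the call began, along the tool's axes at that moment; what a row does not reach only later rows make up. A row lasts 1/8 s, in which the tool goes at most 62.5 mm and 10.7 degrees, less where a joint would pass 70% of its speed; a pose out of reach is approached as far as the arm can. A call with a number of a shift or a turn outside -1 to 1 is refused whole. A call with a gripper value outside its range is refused whole. OPENING is the finger opening in mm, from 0 to 85.4, set as the call begins (- or left out, the last holds). The fingers move at their own pace and stop on an object; the grip force is fixed at half the most. Time passes only in rows, so rows that repeat a pose let the fingers close. It gives the time, the measured TCP pose, the force, the opening and the grip force at its end, in the units of the state.
- ctrl.get_obs(): the state, without advancing time (a new reading comes with each control period).
- ctrl.camera(name): name is "scene" or "top" or "wrist"; returns a dict with "color" (420x560x3 uint8, red, green, blue), "range_z" (420x560 float32, m along the optical axis (not along the pixel's ray), 0 where there is no reading), "K" (3x3 intrinsics, pixels), "pose" (4x4, takes a point from camera to world coordinates); the wrist camera has in their place "T_tool_cam" (4x4, takes a point from camera to tool coordinates, whose origin is the TCP and whose axes are the flange's). Camera axes: x right, y down, z forward; pixel columns grow to the right and rows downward; lengths in m; the calibration is good to about 2 mm. A picture is of the moment at which its call begins: read the wrist's pose just before it.
- ctrl.hand_in(): hands the job in; it is judged then, once.
The state is a dict: "time_s": time; "q": joint angles; "dq": joint speeds; "joint_efforts": joint torques, N m; "eef_pos": TCP position; "eef_rot": TCP orientation; "wrist_force": force on the tool from outside, world axes, zero at the start; "torque": the same for the moment, N m; "opening": opening from 0.0 (shut) to 1.0 (fully open); "grasp_force": force on a finger pad.
Only numpy, scipy, OpenCV 4.12 (cv2) and the standard library are available. Lean on these libraries where they do the work, as an engineer would, in place of code of your own. Each camera call takes 0.05 s, during which the arm holds its last target. There are 200 camera calls.

TASK

The honey jars have fallen out of their display stand on the bakery counter: loosen the stand's clamp knob (anticlockwise) before moving the fence, slide the fence wide open towards the robot, and stand every fallen jar upright on its base in the stand, in a row along the back rail. While the clamp is still loose slide the fence back until it stands close against the jars, then tighten the clamp (clockwise) so that all is left standing and clamped; do not shift the mug or the napkin dispenser.

Things in the scene. Friction and masses are not known exactly. Their poses are not given: they have to be found in the camera images.
- stand: wooden stand fixed on the counter. Origin: centre of its underside; x away from the robot, y along the stand, z up. Deck 130 (x) x 530 (y) mm, top 12 mm up. Back rail: front face at x = +55 mm, y -165 to +165 mm, top 55 mm up. Jars stand on the deck between fence and back rail, within y = -155 to +155 mm (four fit at 84 mm spacing)
- fence (a joint): aluminium bar along the stand's y (y -175 to +235 mm, 10 mm thick, top 50 mm up); slides along x, stays where left (4 N friction). Value in m grows as it opens to the robot, 0 to 0.065. Gap to the back rail = 0.030 + value: too narrow for a jar at the start. Wide open: above 0.045; close against the jars: 0.020 to 0.030. The knob does not block it by force, but slide it only when loose
- fence_grip (a point): grip point of the fence's upright tab at the stand's +y end: a plate 12 mm (stand x) x 30 mm (stand y) rising to 90 mm above the counter; the point is on its middle, 15 mm below its top; moves with the fence. Take it from above, fingers closing along the stand's x
- clamp (a joint): black clamp knob on a steel bridge at the stand's -y end, vertical axis; value in rad grows clockwise as seen from above, range 0 to 1.9, stays where left (little friction). Tight above 1.4 (starts tight); loose below 0.5
- clamp_grip (a point): on the knob's axis at the height to grip, 69 mm above the counter; its x axis lies along the knob's grip bar and turns with it. The bar is 46 mm long, 14 mm thick, 32 mm tall (its top 7 mm above this point)
- jar0: square honey jar, amber glass, fallen in front of the stand, lid outwards (to the near side edge). 50 x 50 mm, 100 mm long overall (glass 84 mm, then a round brass lid 44 mm wide, 16 mm high), about 0.3 kg. Origin at its centre, 50 mm from base, 25 mm from the sides. Own x axis: base to lid (up when upright); y, z square to the flat sides. All alike; three or four are there, a missing one is None
- jar1: square honey jar, amber glass, fallen in front of the stand, lid outwards (to the near side edge). 50 x 50 mm, 100 mm long overall (glass 84 mm, then a round brass lid 44 mm wide, 16 mm high), about 0.3 kg. Origin at its centre, 50 mm from base, 25 mm from the sides. Own x axis: base to lid (up when upright); y, z square to the flat sides. All alike; three or four are there, a missing one is None
- jar2: square honey jar, amber glass, fallen in front of the stand, lid outwards (to the near side edge). 50 x 50 mm, 100 mm long overall (glass 84 mm, then a round brass lid 44 mm wide, 16 mm high), about 0.3 kg. Origin at its centre, 50 mm from base, 25 mm from the sides. Own x axis: base to lid (up when upright); y, z square to the flat sides. All alike; three or four are there, a missing one is None
- jar3: square honey jar, amber glass, fallen in front of the stand, lid outwards (to the near side edge). 50 x 50 mm, 100 mm long overall (glass 84 mm, then a round brass lid 44 mm wide, 16 mm high), about 0.3 kg. Origin at its centre, 50 mm from base, 25 mm from the sides. Own x axis: base to lid (up when upright); y, z square to the flat sides. All alike; three or four are there, a missing one is None
- mug: white mug, 76 mm wide, 90 mm high, at the left of the stand; origin at the centre of its underside; leave it alone
- napkins: steel napkin dispenser, 110 x 90 x 120 mm, at the right of the stand; origin at the centre of its underside; leave it alone
There are look-alikes about, which are no part of the job. What is shaped like the jar2 but blue or red is not meant. Leave any red look-alike of the jar3 alone.

How it is judged:
On the way, in this order (a step that is already met when the one before it is completed fails the run):
1. the clamp knob is loose (below 0.5 rad) with the fence still unmoved (value below 0.020) (value of joint clamp below 0.5 rad and value of joint fence below 0.02 m), for 0.1 s.
2. the fence is wide open (value above 0.045), clamp loose (value of joint fence above 0.045 m and value of joint clamp below 0.8 rad), for 0.1 s.
3. all jars stand upright in the stand and the fence is close against them (value below 0.030), clamp still loose (angle between each of jar0, jar1, jar2, jar3's own x axis and vertical below 0.15 rad and x of jar0 in the frame of stand between 0.012 and 0.04 m and y of jar0 in the frame of stand between -0.155 and 0.155 m and z of jar0 in the frame of stand between 0.054 and 0.07 m and x of jar1 in the frame of stand between 0.012 and 0.04 m and y of jar1 in the frame of stand between -0.155 and 0.155 m and z of jar1 in the frame of stand between 0.054 and 0.07 m and x of jar2 in the frame of stand between 0.012 and 0.04 m and y of jar2 in the frame of stand between -0.155 and 0.155 m and z of jar2 in the frame of stand between 0.054 and 0.07 m and x of jar3 in the frame of stand between 0.012 and 0.04 m and y of jar3 in the frame of stand between -0.155 and 0.155 m and z of jar3 in the frame of stand between 0.054 and 0.07 m and value of joint fence between 0.012 and 0.03 m and value of joint clamp below 0.9 rad), for 0.2 s.
At the end, for the whole second after the job is handed in: every jar stands upright (within 0.15 rad), lid up, on the deck between back rail and fence (centre 15 to 43 mm in front of the back rail's face, within 155 mm of the stand's middle along the row), at rest; fence value between 0.012 and 0.030 m; clamp tight (above 1.4 rad) (angle between each of jar0, jar1, jar2, jar3's own x axis and vertical below 0.15 rad and x of jar0 in the frame of stand between 0.012 and 0.04 m and y of jar0 in the frame of stand between -0.155 and 0.155 m and z of jar0 in the frame of stand between 0.054 and 0.07 m and x of jar1 in the frame of stand between 0.012 and 0.04 m and y of jar1 in the frame of stand between -0.155 and 0.155 m and z of jar1 in the frame of stand between 0.054 and 0.07 m and x of jar2 in the frame of stand between 0.012 and 0.04 m and y of jar2 in the frame of stand between -0.155 and 0.155 m and z of jar2 in the frame of stand between 0.054 and 0.07 m and x of jar3 in the frame of stand between 0.012 and 0.04 m and y of jar3 in the frame of stand between -0.155 and 0.155 m and z of jar3 in the frame of stand between 0.054 and 0.07 m and value of joint fence between 0.012 and 0.03 m and linear speed of each of jar0, jar1, jar2, jar3 below 0.03 m/s and value of joint clamp above 1.4 rad); the robot touches nothing.
It fails at once if the mug is shifted more than 30 mm (distance of mug from where it was at the start of the episode above 0.03 m).
It fails at once if the napkin dispenser is shifted more than 30 mm (distance of napkins from where it was at the start of the episode above 0.03 m).
Of jar0, jar1, jar2, jar3 only 3 to 4 are there at a start; the rules pass over those that are not, and their reading is None.
At some moment in a run one of jar0, jar1, jar2, jar3 may be knocked a few centimetres aside while the robot is not near it.
Once in a run the grip may slacken for a moment while it holds something.
It also fails if it takes over 210 s, if anything falls off the work surface, if the arm or the gripper's body presses on something with over 40 N, if the wrist force passes 120 N, or if a joint passes its speed limit or range.

## Working session

There is one attempt and no reset: what is moved stays moved. The work goes in short steps, Python scripts to look and compute and a shell command to move; the robot and the scene stay as the last step left them, time stands still between calls to the robot, and variables do not carry over. Pictures are saved under pics/ and viewed, at most 14 in all, crops included, and the job is handed in when it is done.

```bash
ls; mkdir -p pics; python3 - <<'E'
from bench import ctrl
import cv2,numpy as np
o=ctrl.get_obs();print({k:np.round(v,3) for k,v in o.items()})
for n in("top","scene"):
    c=ctrl.camera(n);cv2.imwrite(f"pics/{n}0.png",c["color"][:,:,::-1]);np.savez(f"{n}0.npz",**c);print(n,c["K"].round(1).tolist(),c["pose"].round(3).tolist())
E
```

```text
pics
{'time_s': np.float64(0.0), 'q': array([ 0.895,  0.182,  1.608, -0.   ,  1.354, -0.206]), 'dq': array([-0.001, -0.   , -0.001, -0.001, -0.001, -0.   ]), 'joint_efforts': array([-1.0000e-03, -4.4487e+01, -3.5133e+01, -0.0000e+00,  9.0000e-03,
       -0.0000e+00]), 'eef_pos': array([0.26 , 0.512, 0.238]), 'eef_rot': array([-0.   ,  0.233,  0.973, -0.001]), 'wrist_force': array([-0.406, -0.496, -0.631]), 'torque': array([ 0.03 , -0.019, -0.008]), 'grasp_force': np.float64(0.0), 'opening': np.float64(0.998)}
top [[412.4, 0.0, 274.0], [0.0, 412.4, 213.5], [0.0, 0.0, 1.0]] [[0.037, -0.978, 0.205, 0.226], [-0.999, -0.035, 0.012, 0.001], [-0.004, -0.206, -0.979, 1.329], [0.0, 0.0, 0.0, 1.0]]
scene [[411.9, 0.0, 281.7], [0.0, 411.9, 210.2], [0.0, 0.0, 1.0]] [[-0.13, 0.697, -0.705, 1.416], [0.992, 0.084, -0.1, 0.135], [-0.011, -0.712, -0.702, 0.98], [0.0, 0.0, 0.0, 1.0]]
```

View pics/top0.png

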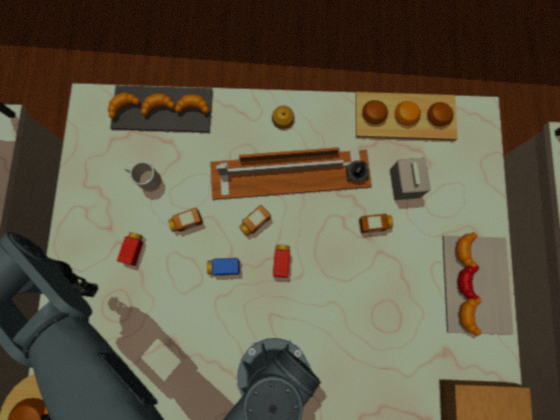

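View pics/scene0.png

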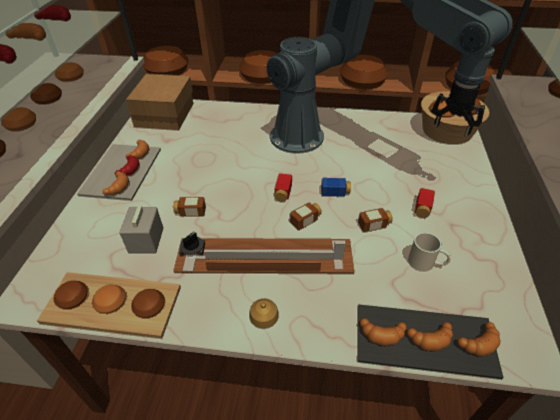

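Top image: three amber jars lie at (186,219), (255,220) and (376,223). The look-alikes are red at (130,249) and (282,261) and blue at (223,267). The amber ones with brass lids fit the description, so three jars are present. The knob is at (358,172) and the fence tab at (224,175). Next I'll measure and confirm in a crop.

```bash
cat > h.py <<'E'
import numpy as np,cv2
from scipy.spatial.transform import Rotation as R
from bench import ctrl
def tool():
    o=ctrl.get_obs();q=o["eef_rot"];T=np.eye(4);T[:3,:3]=R.from_quat([q[1],q[2],q[3],q[0]]).as_matrix();T[:3,3]=o["eef_pos"];return T,o
def cloud(c,T=None):
    z=c["range_z"];v,u=np.indices(z.shape);K=c["K"]
    P=np.stack([(u-K[0,2])*z/K[0,0],(v-K[1,2])*z/K[1,1],z],-1)
    M=c["pose"] if "pose" in c else T@c["T_tool_cam"]
    P=P@M[:3,:3].T+M[:3,3];P[z==0]=np.nan;return P
def comps(c,P,lo,hi,xr,yr,minpx=25):
    m=((P[...,2]>lo)&(P[...,2]<hi)&(P[...,0]>xr[0])&(P[...,0]<xr[1])&(P[...,1]>yr[0])&(P[...,1]<yr[1])).astype(np.uint8)
    n,l,s,ce=cv2.connectedComponentsWithStats(m);out=[]
    for i in range(1,n):
        if s[i,4]<minpx: continue
        p=P[l==i];r=cv2.minAreaRect((p[:,:2]*1000).astype(np.float32))
        out.append((ce[i].round(),s[i,4],np.round(r[0],1),np.round(r[1],1),round(r[2],1),np.median(p[:,2]).round(4),c["color"][l==i].mean(0).round()))
    return out
E
python3 - <<'E'
from h import *
c=dict(np.load("top0.npz"));P=cloud(c)
for o in comps(c,P,0.03,0.2,(0.25,0.9),(-.5,.5)): print(*o)
print('table z',np.nanmedian(P[280:320,330:400,2]))
m=c["color"][140:240,160:440,::-1]
cv2.imwrite("pics/crop0.png",cv2.resize(m,None,fx=2.85,fy=2.85,interpolation=cv2.INTER_CUBIC))
for o in comps(c,P,0.008,0.02,(0.4,0.9),(-.4,.4),200): print('deck',*o)
# rail & fence points
for u in range(240,350,12):
    col=P[145:200,u];print(u,[tuple((1000*p).round().astype(int)) for p in col[5:45:1] if p[2]>.035])
E
```

```text
[175. 103.] 820 [865.7 365.2] [ 72.6 227.7] 3.6 0.0464 [119.  67.  11.]
[138. 101.] 26 [870.7 493.2] [11.5 22.2] 87.9 0.0399 [93. 52. 14.]
[375. 112.] 498 [ 856.8 -311.2] [86.3 80. ] 80.5 0.0529 [96. 50. 10.]
[408. 113.] 503 [ 858.1 -419.2] [82.8 80.9] 89.4 0.0526 [131.  75.  10.]
[283. 115.] 317 [ 8.41e+02 -7.00e-01] [70.  67.8] 2.2 0.0396 [123.  90.  23.]
[431. 113.] 72 [ 860.1 -493.6] [55.2 12.7] 0.0 0.043 [80. 39.  7.]
[289. 153.] 528 [699.1 -24.8] [ 13.3 327.7] 6.5 0.0527 [89. 54. 26.]
[411. 178.] 1308 [ 622.1 -412.5] [111.2  90.9] 6.9 0.0995 [105.  99.  84.]
[277. 167.] 629 [6.538e+02 2.000e-01] [ 14.3 406.6] 7.0 0.0486 [105. 102.  88.]
[358. 170.] 384 [ 651.9 -252.4] [70.  72.1] 0.1 0.042 [42. 38. 33.]
[144. 175.] 458 [609.1 440.5] [94.2 75.8] 38.5 0.0685 [83. 80. 68.]
[255. 220.] 491 [473.2  77.7] [51.2 99.5] 44.5 0.0496 [130. 105.  62.]
[185. 220.] 504 [465.5 301. ] [ 51.9 100.6] 23.0 0.0493 [127. 102.  61.]
[376. 222.] 502 [ 479.8 -310.8] [50.  99.1] 7.8 0.0494 [119.  93.  53.]
[130. 248.] 532 [370.2 465.8] [51.5 99.8] 77.8 0.049 [131.  37.  22.]
[282. 261.] 503 [348.5 -12.
[... 3546 characters left out ...]
, np.int64(-141), np.int64(36))]
336 [(np.int64(712), np.int64(-178), np.int64(54)), (np.int64(714), np.int64(-179), np.int64(41)), (np.int64(681), np.int64(-179), np.int64(46)), (np.int64(676), np.int64(-178), np.int64(50)), (np.int64(672), np.int64(-178), np.int64(51)), (np.int64(670), np.int64(-179), np.int64(48)), (np.int64(669), np.int64(-180), np.int64(39))]
348 [(np.int64(662), np.int64(-220), np.int64(36)), (np.int64(657), np.int64(-219), np.int64(41)), (np.int64(654), np.int64(-219), np.int64(38)), (np.int64(648), np.int64(-218), np.int64(45)), (np.int64(647), np.int64(-219), np.int64(39)), (np.int64(644), np.int64(-220), np.int64(37)), (np.int64(641), np.int64(-220), np.int64(37))]
```

View pics/crop0.png

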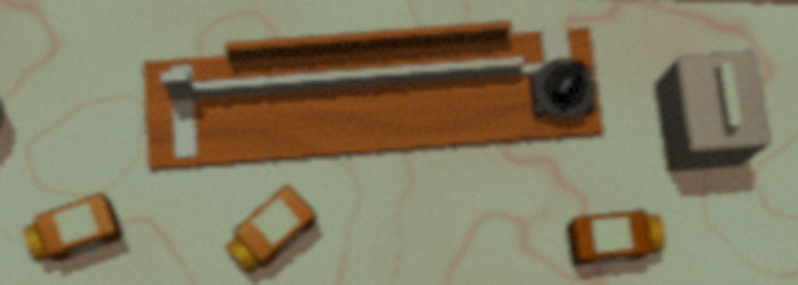

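All three amber jars have brass lids and white labels: crop (72,226) with lid left, (270,226) with lid left, (614,236) with lid right. They are jar0–jar2 in some order, and no fourth amber jar is present. Next I'll look at the knob closely.

```bash
cat >> h.py <<'E'
S0=np.array([.6403,-.0325]);A=np.radians(6.9)
def st(x,y): return S0+np.array([x*np.cos(A)-y*np.sin(A),x*np.sin(A)+y*np.cos(A)])
def tost(p): d=np.array(p[:2])-S0;return np.array([d[0]*np.cos(A)+d[1]*np.sin(A),-d[0]*np.sin(A)+d[1]*np.cos(A)])
def go(x,y,z,phi=None):
    T,o=tool();d=T[:3,:3].T@(np.array([x,y,z])-T[:3,3])/.2
    f=np.degrees(np.arctan2(T[1,1],T[0,1]))
    tw=0 if phi is None else -np.radians((phi-f+180)%360-180)/1.5
    print("shares",d.round(3),"twist",round(tw,3),"| now",T[:3,3].round(4),"phi",f.round(2),"q6",o["q"][5].round(2),"t",round(float(o["time_s"]),2))
E
python3 - <<'E'
from h import *
print(st(0,-.22), st(0,.2))
go(.60,-.25,.26,96.9)
E
```

```text
[ 0.6667301  -0.25090662] [0.61627263 0.16605147]
shares [-3.241 -2.629 -0.105] twist -0.393 | now [0.26   0.5123 0.2385] phi 63.09 q6 -0.21 t 0.1
```

```bash
H="python3 -m handwheel"
python3 -m handwheel '[[[-0.2,-0.16,-0.05,0],[-0.4,-0.32,-0.1,0],[-0.6,-0.48,-0.1,0],[-0.8,-0.65,-0.1,0],[-1,-0.8,-0.1,0],[-1,-0.8,-0.1,0]]]' 85
python3 -m handwheel '[[[-0.2,-0.16,0,0],[-0.4,-0.32,0,0],[-0.6,-0.48,0,0],[-0.8,-0.65,0,0],[-1,-0.8,0,0],[-1,-0.8,0,0]]]'
python3 -m handwheel '[[[-0.2,-0.16,0,0],[-0.4,-0.32,0,0],[-0.6,-0.48,0,0],[-0.8,-0.65,0,0],[-1,-0.8,0,0],[-1,-0.8,0,0]]]'
python3 -m handwheel '[[[-0.12,-0.12,0,-0.1],[-0.24,-0.23,0,-0.2],[-0.24,-0.23,0,-0.3],[-0.24,-0.23,0,-0.393],[-0.24,-0.23,0,-0.393],[-0.24,-0.23,0,-0.393]]]'
python3 - <<'E'
from h import *
go(.6,-.25,.26,96.9)
T,o=tool();c=ctrl.camera("wrist");print(o["wrist_force"].round(2));print(c["T_tool_cam"].round(3).tolist())
cv2.imwrite("pics/w1.png",c["color"][:,:,::-1]);P=cloud(c,T);np.savez("w1.npz",P=P,col=c["color"])
for q in comps(c,P,.055,.085,(.5,.8),(-.4,-.1)): print(*q)
E
```

```text
time_s: 0.85
eef_pos: [0.3673, 0.277, 0.2591]
eef_rot: [0.0, 0.235, 0.972, -0.0]
wrist_force: [-0.5, 1.0, -0.1]
opening: 0.991
grasp_force: 0.0
time_s: 1.6
eef_pos: [0.473, 0.0445, 0.259]
eef_rot: [-0.0, 0.235, 0.972, -0.0]
wrist_force: [-0.7, 0.4, -0.6]
opening: 0.999
grasp_force: 0.0
time_s: 2.35
eef_pos: [0.5789, -0.1878, 0.2582]
eef_rot: [-0.001, 0.234, 0.972, 0.0]
wrist_force: [0.4, 0.3, 0.7]
opening: 0.996
grasp_force: 0.0
time_s: 3.1
eef_pos: [0.6001, -0.248, 0.2592]
eef_rot: [-0.0, -0.059, 0.998, 0.0]
wrist_force: [-0.6, 0.6, 0.3]
opening: 0.997
grasp_force: 0.0
shares [ 0.002 -0.01  -0.004] twist -0.001 | now [ 0.6001 -0.248   0.2592] phi 96.79 q6 -2.26 t 3.1
[-0.58  0.6   0.26]
[[0.001, -0.96, -0.278, 0.072], [1.0, 0.001, 0.0, -0.001], [-0.0, -0.278, 0.96, -0.134], [0.0, 0.0, 0.0, 1.0]]
[165. 183.] 1142 [ 611.2 -370.4] [109.8  23.3] 19.2 0.0708 [67. 65. 60.]
[276. 231.] 670 [ 647.5 -251.4] [14.3 45.4] 56.2 0.0744 [46. 46. 44.]
```

The wrist picture gives a clean fit of the bar: (647.5,-251.4), 14x45 mm, long axis at 146°. I'll grip it at φ=-123.8°, which leaves joint 6 room to turn.

```bash
python3 -m handwheel '[[[-0.02,-0.24,0,0.12],[-0.02,-0.24,0,0.24],[-0.02,-0.24,0,0.36],[-0.02,-0.24,0,0.48],[-0.02,-0.24,0,0.6],[-0.02,-0.24,0,0.72],[-0.02,-0.24,0,0.84],[-0.02,-0.24,0,0.96],[-0.02,-0.24,0,1],[-0.02,-0.24,0,1]]]' 40 | head -2
python3 -m handwheel '[[[0,0,0,0.12],[0,0,0,0.24],[0,0,0,0.36],[0,0,0,0.48],[0,0,0,0.6],[0,0,0,0.72],[0,0,0,0.84],[0,0,0,0.96],[0,0,0,1],[0,0,0,1]]]'| head -2
python3 -m handwheel '[[[0,0,0,0.12],[0,0,0,0.24],[0,0,0,0.36],[0,0,0,0.48],[0,0,0,0.567],[0,0,0,0.567],[0,0,0,0.567]]]'| head -3
python3 - <<'E'
from h import *
go(.6475,-.2514,.058,-123.8)
T,o=tool();c=ctrl.camera("wrist");P=cloud(c,T)
for q in comps(c,P,.064,.085,(.58,.7),(-.3,-.2)): print(*q)
E
```

```text
time_s: 4.4
eef_pos: [0.6097, -0.2964, 0.2593]
time_s: 5.65
eef_pos: [0.6097, -0.2966, 0.2593]
time_s: 6.52
eef_pos: [0.6097, -0.2967, 0.2593]
eef_rot: [-0.0, 0.957, -0.289, 0.0]
shares [ 0.032 -0.293  1.007] twist 0.003 | now [ 0.6097 -0.2967  0.2593] phi -123.57 q6 1.53 t 6.53
[226. 180.] 659 [ 648.7 -252.7] [14.3 45.2] 57.1 0.0747 [49. 49. 47.]
```

```bash
python3 -m handwheel '[[[0.036,-0.292,0,0],[0.036,-0.292,0,0],[0.036,-0.292,0.2,0],[0.036,-0.292,0.4,0],[0.036,-0.292,0.6,0],[0.036,-0.292,0.8,0],[0.036,-0.292,0.9,0],[0.036,-0.292,1,0],[0.036,-0.292,1,0],[0.036,-0.292,1,0]]]'
python3 -m handwheel '[[[0,0,0,0],[0,0,0,0],[0,0,0,0],[0,0,0,0],[0,0,0,0]]]' 5
python3 - <<'E'
from h import *
go(.648,-.252,.058,-123.4)
E
```

```text
time_s: 7.82
eef_pos: [0.649, -0.2528, 0.0608]
eef_rot: [0.0, 0.957, -0.29, 0.001]
wrist_force: [0.4, 0.5, 0.5]
opening: 0.468
grasp_force: 0.0
time_s: 8.45
eef_pos: [0.6499, -0.2516, 0.0613]
eef_rot: [-0.0, 0.957, -0.29, 0.002]
wrist_force: [2.7, 4.8, 4.6]
opening: 0.146
grasp_force: 61.0
shares [-0.007  0.007  0.016] twist -0.004 | now [ 0.6499 -0.2516  0.0613] phi -123.72 q6 1.62 t 8.45
```

```bash
python3 -m handwheel '[[[0,0,0,-0.1],[0,0,0,-0.2],[0,0,0,-0.3],[0,0,0,-0.4],[0,0,0,-0.5],[0,0,0,-0.6],[0,0,0,-0.7],[0,0,0,-0.8],[0,0,0,-0.9],[0,0,0,-0.953]]]'
python3 -m handwheel '[[[0,0,0,0],[0,0,0,0],[0,0,0,0]]]' 40
python3 -m handwheel '[[[0,0,-0.2,0],[0,0,-0.4,0],[0,0,-0.6,0],[0,0,-0.8,0],[0,0,-0.8,0]]]' 60 | head -2
python3 - <<'E'
from h import *
g=st(-.01,.22);go(*g,.24,6.9)
T,o=tool();c=ctrl.camera("wrist");P=cloud(c,T)
for q in comps(c,P,.064,.085,(.6,.7),(-.3,-.2)): print(*q)
E
```

```text
time_s: 9.7
eef_pos: [0.65, -0.2511, 0.0612]
eef_rot: [0.0, 0.912, 0.41, 0.002]
wrist_force: [3.5, 6.2, 5.1]
opening: 0.146
grasp_force: 61.1
time_s: 10.07
eef_pos: [0.6479, -0.2526, 0.0593]
eef_rot: [0.0, 0.913, 0.407, -0.0]
wrist_force: [0.1, -0.3, 0.4]
opening: 0.471
grasp_force: 0.0
time_s: 10.7
eef_pos: [0.6501, -0.2537, 0.2244]
shares [ 1.478 -1.635 -0.089] twist -0.568 | now [ 0.6501 -0.2537  0.2244] phi -41.9 q6 0.19 t 10.7
[281. 194.] 736 [ 649.3 -251.3] [44.5 13.7] 48.1 0.0748 [49. 49. 46.]
```

```bash
python3 -m handwheel '[[[0.2,-0.22,-0.05,-0.1],[0.4,-0.44,-0.05,-0.2],[0.6,-0.66,-0.05,-0.3],[0.8,-0.88,-0.05,-0.4],[0.9,-0.95,-0.05,-0.5],[0.9,-0.95,-0.05,-0.568],[0.9,-0.95,-0.05,-0.568],[0.9,-0.95,-0.05,-0.568]]]' | head -2
python3 - <<'E'
from h import *
g=st(-.01,.22);go(*g,.24,6.9)
E
```

```text
time_s: 11.75
eef_pos: [0.6262, 0.0082, 0.2282]
shares [ 0.89  -0.006 -0.059] twist -0.001 | now [0.6262 0.0082 0.2282] phi 6.81 q6 -0.29 t 11.75
```

```bash
python3 -m handwheel '[[[0.22,0,0,0],[0.44,0,0,0],[0.66,0,0,0],[0.89,0,0,0],[0.89,0,0,0],[0.89,0,0,0]]]' | head -2
python3 - <<'E'
from h import *
T,o=tool();c=ctrl.camera("wrist");P=cloud(c,T);cv2.imwrite("pics/w2.png",c["color"][:,:,::-1])
for q in comps(c,P,.078,.1,(.5,.75),(.1,.28)): print(*q, tost(q[2]/1000).round(4)); go(*(q[2]/1000),.064,6.9)
c=ctrl.camera("top");P=cloud(c)
for q in comps(c,P,.074,.1,(.5,.75),(.1,.28),5): print(*q, tost(q[2]/1000).round(4))
E
```

```text
time_s: 12.5
eef_pos: [0.6052, 0.1846, 0.229]
[313. 196.] 479 [629.8 189.5] [12.1 29.8] 6.9 0.0884 [166. 162. 149.] [0.0162 0.2217]
shares [0.013 0.125 0.825] twist -0.001 | now [0.6053 0.1841 0.229 ] phi 6.86 q6 -0.01 t 12.55
```

```bash
python3 -m handwheel '[[[0.013,0.125,0.1,0],[0.013,0.125,0.3,0],[0.013,0.125,0.5,0],[0.013,0.125,0.7,0],[0.013,0.125,0.825,0],[0.013,0.125,0.825,0],[0.013,0.125,0.825,0]]]' 60|head -2
python3 -m handwheel '[[[0,0,0,0],[0,0,0,0],[0,0,0,0],[0,0,0,0],[0,0,0,0]]]' 5
python3 -m handwheel '[[[0,-0.05,0,0],[0,-0.1,0,0],[0,-0.15,0,0],[0,-0.2,0,0],[0,-0.25,0,0],[0,-0.28,0,0],[0,-0.28,0,0],[0,-0.28,0,0]]]'
python3 -m handwheel '[[[0,0,0,0],[0,0,0,0],[0,0,0,0]]]' 50
python3 -m handwheel '[[[0,0,-0.3,0],[0,0,-0.6,0],[0,0,-0.9,0],[0,0,-0.9,0]]]'|head -2
python3 - <<'E'
from h import *
T,o=tool();c=ctrl.camera("wrist");P=cloud(c,T)
for q in comps(c,P,.078,.1,(.5,.75),(.1,.28)): print(*q, tost(q[2]/1000).round(4))
go(.4655,.301,.25,23)
E
```

```text
time_s: 13.48
eef_pos: [0.6307, 0.1902, 0.0656]
time_s: 14.1
eef_pos: [0.6302, 0.191, 0.0654]
eef_rot: [0.0, 0.663, 0.749, 0.001]
wrist_force: [-1.8, -1.5, 5.8]
opening: 0.132
grasp_force: 59.0
time_s: 15.1
eef_pos: [0.5736, 0.1844, 0.0653]
eef_rot: [0.0, 0.663, 0.749, 0.0]
wrist_force: [-1.0, 1.8, 9.0]
opening: 0.135
grasp_force: 61.1
time_s: 15.48
eef_pos: [0.5732, 0.1839, 0.0636]
eef_rot: [-0.001, 0.663, 0.749, -0.001]
wrist_force: [-0.4, 0.4, -0.1]
opening: 0.588
grasp_force: 0.0
time_s: 15.98
eef_pos: [0.5772, 0.1845, 0.2508]
[279. 194.] 409 [573.1 183.1] [11.6 28.9] 6.6 0.0884 [164. 159. 146.] [-0.0408  0.2221]
shares [ 0.646 -0.474 -0.017] twist -0.187 | now [0.5754 0.1843 0.2471] phi 6.97 q6 -0.01 t 16.02
```

```bash
python3 -m handwheel '[[[0.2,-0.2,0,-0.09],[0.4,-0.4,0,-0.187],[0.55,-0.474,0,-0.187],[0.55,-0.474,0,-0.187],[0.55,-0.474,0,-0.187]]]' 80|head -2
python3 - <<'E'
from h import *
T,o=tool();c=ctrl.camera("wrist");P=cloud(c,T);cv2.imwrite("pics/w3.png",c["color"][:,:,::-1])
for q in comps(c,P,.035,.07,(.38,.56),(.2,.4),300):
    print(*q); a=np.radians(q[4]+90);g=q[2]/1000+.018*np.array([np.cos(a),np.sin(a)]);go(*g,.015,q[4])
c=ctrl.camera("top");P=cloud(c)
for q in comps(c,P,.03,.06,(.4,.56),(-.4,.4)): print(*q)
E
```

```text
time_s: 16.65
eef_pos: [0.4662, 0.2813, 0.2429]
[292. 166.] 4353 [464.  303.3] [50.4 99. ] 22.2 0.0488 [146. 121.  89.]
shares [0.198 0.035 1.14 ] twist 0.009 | now [0.4666 0.281  0.2431] phi 23.0 q6 -0.08 t 16.7
[255. 220.] 490 [473.2  77.7] [50.9 99.8] 42.8 0.0493 [147. 118.  71.]
[192. 217.] 262 [474.9 280.6] [51.2 55. ] 22.6 0.0498 [140. 118.  79.]
[367. 217.] 502 [ 496.4 -281.4] [ 50.9 101.6] 10.9 0.0494 [135. 105.  60.]
```

View pics/w3.png

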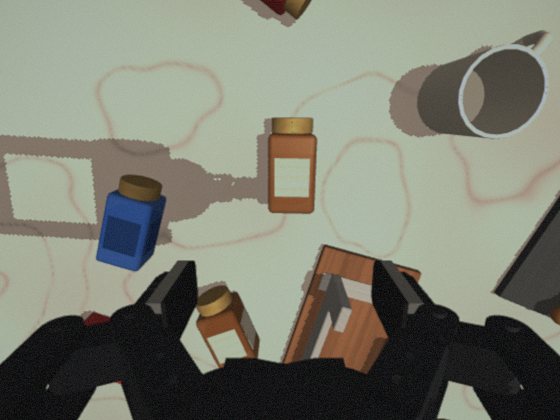

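jar C has been knocked aside to (496,-281); I'll re-measure it later. This jar sits at wrist pixel (292,166) with its lid towards tool +x. I'll grip it near the lid.

```bash
python3 -m handwheel '[[[0.1,0.02,0.2,0],[0.198,0.035,0.4,0],[0.198,0.035,0.6,0],[0.198,0.035,0.8,0],[0.198,0.035,0.9,0],[0.198,0.035,0.98,0],[0.198,0.035,0.98,0]]]' 80|head -2
python3 -m handwheel '[[[0,0,0.08,0.01],[0,0,0.16,0.01],[0,0,0.16,0.01],[0,0,0.16,0.01]]]' 
python3 -m handwheel '[[[0,0,0,0],[0,0,0,0],[0,0,0,0],[0,0,0,0]]]' 48
python3 - <<'E'
from h import *
go(.464-.375*.018,.3033+.925*.018,.014,22.3)
E
```

```text
time_s: 17.62
eef_pos: [0.4572, 0.3201, 0.0471]
time_s: 18.12
eef_pos: [0.4576, 0.3211, 0.0163]
eef_rot: [0.0, 0.558, 0.83, -0.0]
wrist_force: [-0.1, -0.5, 0.0]
opening: 0.939
grasp_force: 0.0
time_s: 18.62
eef_pos: [0.458, 0.3212, 0.017]
eef_rot: [0.0, 0.558, 0.83, 0.0]
wrist_force: [-0.9, -0.2, 6.3]
opening: 0.581
grasp_force: 62.9
shares [-0.005 -0.006  0.015] twist -0.001 | now [0.458  0.3212 0.017 ] phi 22.17 q6 0.01 t 18.62
```

```bash
python3 -m handwheel '[[[-0.01,0,-0.03,0],[-0.025,0,-0.055,0],[-0.044,0,-0.084,0],[-0.065,0,-0.11,0],[-0.085,0,-0.132,0],[-0.108,0,-0.153,0],[-0.135,0,-0.173,0],[-0.16,0,-0.189,0],[-0.188,0,-0.204,0],[-0.188,0,-0.204,0]]]'
python3 - <<'E'
from h import *
T,o=tool()
c=ctrl.camera("scene");cv2.imwrite("pics/s1.png",cv2.resize(c["color"][160:280,300:460,::-1],None,fx=4,fy=4))
E
```

```text
time_s: 19.88
eef_pos: [0.4721, 0.2858, 0.0573]
eef_rot: [0.0, 0.558, 0.83, 0.0]
wrist_force: [0.5, -0.0, -4.1]
opening: 0.579
grasp_force: 62.6
```

View pics/s1.png

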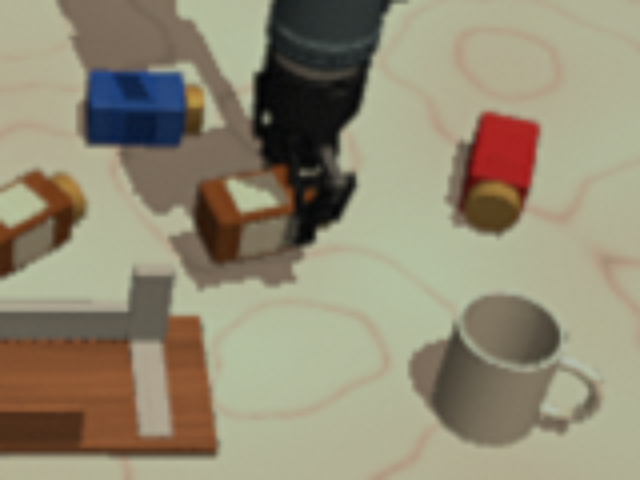

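The jar stayed rigidly horizontal in the grip, so lifting does not pivot it. I'll turn it against the top edge of the fixed back rail instead. From behind the rail, with the base's lower part against the edge and the lid outwards, the pads move in an arc about that edge. First lift and turn.

```bash
python3 -m handwheel '[[[0,0,-0.2,0],[0,0,-0.4,0.1],[0,0,-0.6,0.2],[0,0,-0.75,0.3],[0,0,-0.75,0.42],[0,0,-0.75,0.54],[0,0,-0.75,0.66],[0,0,-0.75,0.78],[0,0,-0.75,0.9],[0,0,-0.75,1]]]'|head -2
python3 -m handwheel '[[[0,0,0,0.1],[0,0,0,0.2],[0,0,0,0.229],[0,0,0,0.229],[0,0,0,0.229]]]'
python3 - <<'E'
from h import *
go(*st(.150,.10),.21,-83.1)
E
```

```text
time_s: 21.18
eef_pos: [0.4714, 0.2863, 0.2067]
time_s: 21.8
eef_pos: [0.4716, 0.2862, 0.2069]
eef_rot: [0.0, 0.998, 0.058, -0.0]
wrist_force: [-0.4, 0.6, -3.5]
opening: 0.578
grasp_force: 63.9
shares [ 1.402  1.176 -0.016] twist -0.003 | now [0.4716 0.2862 0.2069] phi -83.39 q6 1.79 t 21.8
```

```bash
python3 -m handwheel '[[[0.18,0.15,0,0],[0.36,0.3,0,0],[0.54,0.45,0,0],[0.7,0.588,0,0],[0.7,0.588,0,0]]]'|head -2
python3 -m handwheel '[[[0.18,0.15,0,0],[0.36,0.3,0,0],[0.54,0.45,0,0],[0.7,0.588,0,0],[0.7,0.588,0,0],[0.7,0.588,0,0]]]'|head -2
python3 - <<'E'
from h import *
go(*st(.150,.10),.062,-83.1)
T,o=tool();c=ctrl.camera("wrist");cv2.imwrite("pics/w4.png",c["color"][:,:,::-1]);P=cloud(c,T)
for i in range(280,420,20): print(i,[ (tuple((1000*tost(p)).round()),round(float(p[2]),3)) for p in P[60:420:20,i]][:18])
E
```

```text
time_s: 22.42
eef_pos: [0.6264, 0.1829, 0.2066]
time_s: 23.18
eef_pos: [0.7758, 0.0854, 0.2062]
shares [0.008 0.004 0.721] twist -0.004 | now [0.7758 0.0854 0.2062] phi -83.41 q6 1.41 t 23.18
280 [((np.float64(271.0), np.float64(104.0)), -0.0), ((np.float64(253.0), np.float64(104.0)), -0.001), ((np.float64(234.0), np.float64(104.0)), -0.0), ((np.float64(215.0), np.float64(104.0)), -0.001), ((np.float64(195.0), np.float64(104.0)), -0.0), ((np.float64(174.0), np.float64(104.0)), -0.001), ((np.float64(152.0), np.float64(105.0)), -0.001), ((np.float64(130.0), np.float64(105.0)), -0.001), ((np.float64(178.0), np.float64(102.0)), 0.216), ((np.float64(177.0), np.float64(101.0)), 0.235), ((np.float64(169.0), np.float64(101.0)), 0.235), ((np.float64(162.0), np.float64(101.0)), 0.236), ((np.float64(nan), np.float64(nan)), nan), ((np.float64(147.0), np.float64(101.0)), 0.239), ((np.float64(138.0), np.float64(102.0)), 0.238), ((np.float64(129.0), np.float64(102.0)), 0.239), ((np.float64(158.0), np.float64(101.0)), 0.278), ((np.float64(160.0), np.float64(101.0)), 0.285)]
300 [((np.float64(271.0),
[... 4484 characters left out ...]
.0), np.float64(-4.0)), 0.043), ((np.float64(197.0), np.float64(-5.0)), 0.043), ((np.float64(178.0), np.float64(-10.0)), 0.035), ((np.float64(152.0), np.float64(-25.0)), -0.0), ((np.float64(129.0), np.float64(-27.0)), -0.002), ((np.float64(107.0), np.float64(-29.0)), 0.0), ((np.float64(83.0), np.float64(-31.0)), 0.0), ((np.float64(63.0), np.float64(-30.0)), 0.01), ((np.float64(61.0), np.float64(-15.0)), 0.053), ((np.float64(13.0), np.float64(-34.0)), 0.012), ((np.float64(155.0), np.float64(62.0)), 0.25), ((np.float64(165.0), np.float64(71.0)), 0.272), ((np.float64(164.0), np.float64(73.0)), 0.279), ((np.float64(165.0), np.float64(75.0)), 0.285), ((np.float64(165.0), np.float64(77.0)), 0.29)]
```

View pics/w4.png

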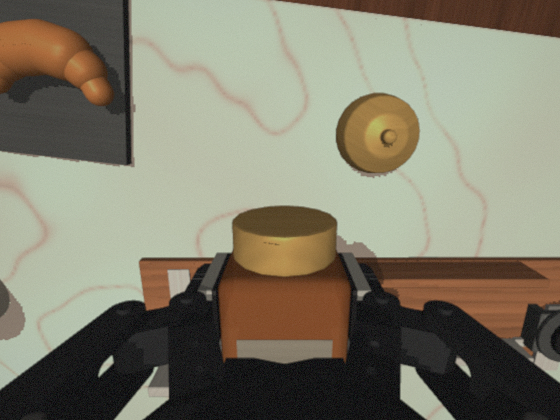

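The jar is held level with its lid at (285,240), and the rail is behind it. Now lower, press the base against the rail edge, and check the force.

```bash
python3 -m handwheel '[[[0,0,0.2,0],[0,0,0.4,0],[0,0,0.6,0],[0,0,0.7,0],[0,0,0.755,0],[0,0,0.755,0],[0,0,0.755,0]]]'|head -4
python3 -m handwheel '[[[-0.02,0,0,0],[-0.04,0,0,0],[-0.06,0,0,0],[-0.06,0,0,0]]]'|head -4
python3 -m handwheel '[[[-0.01,0,0,0],[-0.02,0,0,0],[-0.02,0,0,0]]]'|sed -n 2,4p
python3 -m handwheel '[[[-0.01,0,0,0],[-0.02,0,0,0],[-0.02,0,0,0]]]'|sed -n 2,4p
```

```text
time_s: 24.1
eef_pos: [0.7781, 0.0845, 0.0584]
eef_rot: [0.0, 0.998, 0.057, 0.002]
wrist_force: [0.1, 0.1, -2.5]
time_s: 24.6
eef_pos: [0.7644, 0.083, 0.0561]
eef_rot: [-0.0, 0.998, 0.057, -0.0]
wrist_force: [0.0, -0.2, -3.4]
eef_pos: [0.761, 0.0826, 0.0563]
eef_rot: [0.0, 0.998, 0.057, 0.0]
wrist_force: [0.3, 0.6, -3.5]
eef_pos: [0.7606, 0.0826, 0.0577]
eef_rot: [-0.0, 0.998, 0.057, 0.005]
wrist_force: [12.7, 2.4, -7.0]
```

```bash
python3 -m handwheel '[[[-0.01,0,-0.03,0],[-0.015,0,-0.06,0],[-0.022,0,-0.09,0],[-0.03,0,-0.115,0]]]'|sed -n 2,6p
python3 -m handwheel '[[[-0.012,0,-0.025,0],[-0.03,0,-0.055,0],[-0.05,0,-0.085,0],[-0.075,0,-0.115,0]]]'|sed -n 2,6p
python3 - <<'E'
from h import *
T,o=tool();print(tost(T[:3,3]),T[2,3])
c=ctrl.camera("scene");cv2.imwrite("pics/s2.png",cv2.resize(c["color"][150:330,180:400,::-1],None,fx=3,fy=3))
E
```

```text
eef_pos: [0.7537, 0.0816, 0.0802]
eef_rot: [0.0, 0.998, 0.057, 0.004]
wrist_force: [11.8, 0.9, -7.2]
opening: 0.579
grasp_force: 63.5
eef_pos: [0.7353, 0.0797, 0.1022]
eef_rot: [-0.0, 0.998, 0.057, -0.0]
wrist_force: [-0.4, 0.4, -3.7]
opening: 0.577
grasp_force: 64.2
[0.10780205 0.0999696 ] 0.10218184658143012
```

View pics/s2.png

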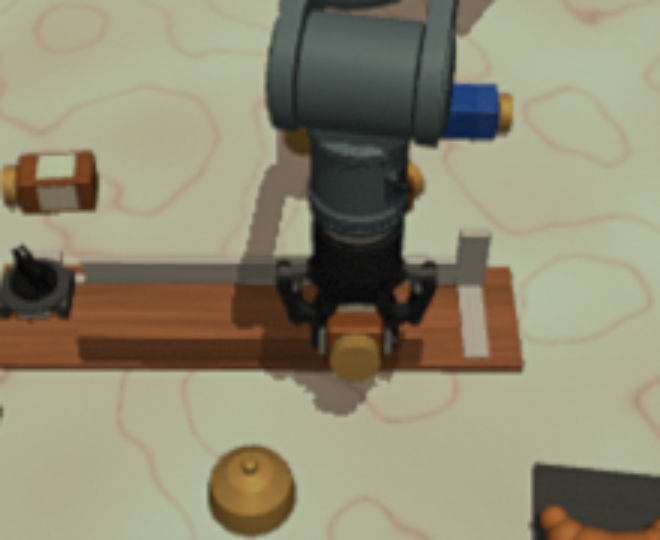

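```bash
cat >> h.py <<'E'
def held():
    T,o=tool();c=ctrl.camera("wrist");z=c["range_z"];K=c["K"];v,u=np.indices(z.shape)
    Pc=np.stack([(u-K[0,2])*z/K[0,0],(v-K[1,2])*z/K[1,1],z],-1)
    M=c["T_tool_cam"];Pt=Pc@M[:3,:3].T+M[:3,3]
    m=(z>0)&(abs(Pt[...,1])<.012)&(Pt[...,2]<.08)&(Pt[...,2]>-.06)&(v<420)
    p=Pt[m]
    b=[]
    for x in np.arange(-.04,.10,.005):
        s=p[abs(p[:,0]-x)<.0025]
        if len(s)>10:b.append((round(x*1000),round(-1000*np.median(s[:,2]))))
    print("tool x : height above TCP (mm)",b)
E
python3 -c "
from h import *
held()"
```

```text
tool x : height above TCP (mm) [(-25, 27), (-20, 28), (-15, 29), (-10, 30), (-5, 31), (0, 32), (5, 33), (10, 32), (15, 31), (20, 32), (25, 33), (30, 24), (35, 4)]
```

Tilt is now 11° lid up and the base has slid over the edge, so it works but needs a firmer push. Back off, lower and repeat with more bias.

```bash
python3 -m handwheel '[[[0.08,0,0,0],[0.17,0,0,0],[0.17,0,0.07,0],[0.17,0,0.14,0],[0.17,0,0.14,0],[0.17,0,0.14,0]]]'|sed -n 2,4p
python3 -m handwheel '[[[-0.04,0,0,0],[-0.06,0,0,0],[-0.08,0,-0.01,0],[-0.1,0,-0.035,0],[-0.12,0,-0.06,0]]]'|sed -n 2,4p
python3 -c "
from h import *
held();T,o=tool();print(tost(T[:3,3]),T[2,3])"
```

```text
eef_pos: [0.7694, 0.0836, 0.0738]
eef_rot: [-0.0, 0.998, 0.057, -0.0]
wrist_force: [0.1, 0.3, -2.9]
eef_pos: [0.749, 0.081, 0.0879]
eef_rot: [0.0, 0.998, 0.057, 0.004]
wrist_force: [12.0, 0.4, -7.2]
tool x : height above TCP (mm) [(-25, 27), (-20, 28), (-15, 29), (-10, 30), (-5, 31), (0, 32), (5, 33), (10, 32), (15, 31), (20, 33), (25, 34), (30, 25), (35, 6)]
[0.12031411 0.0996629 ] 0.08866002284997959
```

```bash
python3 -m handwheel '[[[0.08,0,0,0],[0.1,0,0.06,0],[0.1,0,0.1,0],[0.1,0,0.1,0]]]'|sed -n 2,4p
python3 -m handwheel '[[[-0.04,0,0,0],[-0.08,0,0,0],[-0.08,0,0,0]]]'|sed -n 2,4p
python3 -m handwheel '[[[-0.02,0,0,0],[-0.03,0,0,0],[-0.03,0,0,0]]]'|sed -n 2,4p
python3 -m handwheel '[[[-0.02,0,0,0],[-0.03,0,0,0],[-0.03,0,0,0]]]'|sed -n 2,4p
python3 -c "
from h import *
held();T,o=tool();print(tost(T[:3,3]),T[2,3])"
```

```text
eef_pos: [0.7639, 0.0832, 0.0636]
eef_rot: [-0.0, 0.998, 0.057, -0.002]
wrist_force: [-0.8, -0.4, -3.7]
eef_pos: [0.7531, 0.0816, 0.0695]
eef_rot: [0.0, 0.998, 0.057, 0.005]
wrist_force: [9.7, 0.9, -3.5]
eef_pos: [0.7515, 0.0813, 0.0721]
eef_rot: [-0.0, 0.998, 0.057, 0.01]
wrist_force: [19.4, 4.1, -2.7]
eef_pos: [0.7487, 0.081, 0.0752]
eef_rot: [-0.0, 0.998, 0.057, 0.014]
wrist_force: [23.3, 6.0, 3.7]
tool x : height above TCP (mm) [(-30, 23), (-25, 24), (-20, 26), (-15, 27), (-10, 29), (-5, 31), (0, 32), (5, 34), (10, 33), (15, 33), (20, 35), (25, 36), (30, 28), (35, 13), (40, 1), (45, -77), (50, -78), (55, -78), (60, -78), (65, -78), (70, -78), (75, -78), (80, -78), (85, -78), (90, -79), (95, -79), (100, -79)]
[0.12131079 0.09963406] 0.07517322031200518
```

```bash
python3 -m handwheel '[[[-0.02,0,-0.03,0],[-0.035,0,-0.06,0],[-0.052,0,-0.09,0]]]'|sed -n 2,4p
python3 -m handwheel '[[[-0.02,0,-0.015,0],[-0.035,0,-0.03,0],[-0.055,0,-0.05,0]]]'|sed -n 2,4p
python3 -c "
from h import *
held();T,o=tool();print(tost(T[:3,3]),T[2,3])"
```

```text
eef_pos: [0.7331, 0.0791, 0.0891]
eef_rot: [0.0, 0.998, 0.057, 0.008]
wrist_force: [14.4, 1.5, -3.5]
eef_pos: [0.7221, 0.0776, 0.0988]
eef_rot: [0.0, 0.998, 0.057, 0.008]
wrist_force: [14.4, 1.8, -2.5]
tool x : height above TCP (mm) [(-40, 1), (-35, 5), (-30, 9), (-25, 13), (-20, 18), (-15, 22), (-10, 25), (-5, 30), (0, 34), (5, 37), (10, 37), (15, 41), (20, 45), (25, 43), (30, 37), (35, 31), (40, 25), (45, 19), (50, 15)]
[0.09402084 0.09943065] 0.09952185407075986
```

```bash
python3 -m handwheel '[[[-0.025,0,-0.02,0],[-0.05,0,-0.036,0],[-0.07,0,-0.048,0]]]'|sed -n 2,4p
python3 -m handwheel '[[[-0.025,0,-0.014,0],[-0.05,0,-0.024,0],[-0.075,0,-0.03,0]]]'|sed -n 2,4p
python3 -c "
from h import *
held();T,o=tool();print(tost(T[:3,3]),T[2,3])"
```

```text
eef_pos: [0.7075, 0.0759, 0.1082]
eef_rot: [0.0, 0.998, 0.057, 0.007]
wrist_force: [11.7, 0.7, -0.5]
eef_pos: [0.6868, 0.0742, 0.1094]
eef_rot: [-0.0, 0.998, 0.057, -0.001]
wrist_force: [0.5, 0.5, -3.6]
tool x : height above TCP (mm) [(-40, -5), (-35, -1), (-30, 3), (-25, 9), (-20, 14), (-15, 20), (-10, 24), (-5, 30), (0, 36), (5, 38), (10, 38), (15, 45), (20, 47), (25, 44), (30, 39), (35, 34), (40, 30), (45, 25), (50, 22)]
[0.05851552 0.10045095] 0.1093228678780059
```

Tilt is now about 48°. Take a fresh bite for the rest.

```bash
python3 -m handwheel '[[[0,0,-0.1,0],[0.1,0,-0.1,0],[0.22,0,-0.1,0],[0.22,0,-0.03,0],[0.22,0,0.03,0],[0.22,0,0.03,0]]]'|sed -n 2,4p
python3 -m handwheel '[[[-0.04,0,0,0],[-0.08,0,0,0],[-0.12,0,0,0],[-0.12,0,0,0]]]'|sed -n 2,4p
python3 -m handwheel '[[[-0.03,0,-0.01,0],[-0.06,0,-0.02,0],[-0.08,0,-0.02,0]]]'|sed -n 2,4p
python3 -c "
from h import *
held();T,o=tool();print(tost(T[:3,3]),T[2,3])"
```

```text
eef_pos: [0.7293, 0.0793, 0.101]
eef_rot: [-0.0, 0.998, 0.057, -0.003]
wrist_force: [-0.2, 0.9, -2.8]
eef_pos: [0.7093, 0.0765, 0.1061]
eef_rot: [0.0, 0.998, 0.057, 0.003]
wrist_force: [4.2, 1.0, -0.2]
eef_pos: [0.6909, 0.0746, 0.1077]
eef_rot: [0.0, 0.998, 0.057, -0.001]
wrist_force: [-0.5, -0.1, -3.8]
tool x : height above TCP (mm) [(-40, -6), (-35, -1), (-30, 2), (-25, 9), (-20, 14), (-15, 20), (-10, 24), (-5, 30), (0, 36), (5, 38), (10, 39), (15, 46), (20, 48), (25, 44), (30, 39), (35, 35), (40, 30), (45, 26), (50, 22)]
[0.06232077 0.10036519] 0.10699305043310968
```

```bash
python3 -m handwheel '[[[0,0,-0.12,0],[0.1,0,-0.12,0],[0.18,0,-0.12,0],[0.18,0,-0.04,0],[0.18,0,-0.04,0],[0.18,0,-0.04,0]]]'|sed -n 2,4p
python3 -m handwheel '[[[-0.02,0,0.03,0],[-0.05,0,0.06,0],[-0.08,0,0.1,0],[-0.105,0,0.11,0],[-0.105,0,0.11,0]]]'|sed -n 2,4p
python3 -c "
from h import *
held();T,o=tool();print(tost(T[:3,3]),T[2,3])"
```

```text
eef_pos: [0.7264, 0.0788, 0.1145]
eef_rot: [-0.0, 0.998, 0.057, -0.001]
wrist_force: [0.0, -0.3, -2.6]
eef_pos: [0.7139, 0.0768, 0.1]
eef_rot: [0.0, 0.998, 0.057, 0.01]
wrist_force: [12.5, 4.0, 7.1]
tool x : height above TCP (mm) [(-40, -11), (-35, -2), (-30, 3), (-25, 8), (-20, 12), (-15, 20), (-10, 24), (-5, 30), (0, 37), (5, 38), (10, 40), (15, 48), (20, 48), (25, 44), (30, 40), (35, 35), (40, 31), (45, 27), (50, 24)]
[0.08622155 0.09974518] 0.09999315247440045
```

```bash
python3 -m handwheel '[[[-0.025,0,-0.02,0],[-0.055,0,-0.035,0],[-0.055,0,-0.035,0]]]'|sed -n 2,4p
python3 -c "
from h import *
held()"
python3 -m handwheel '[[[-0.03,0,-0.01,0],[-0.06,0,-0.015,0],[-0.06,0,-0.015,0]]]'|sed -n 2,4p
python3 -c "
from h import *
held();T,o=tool();print(tost(T[:3,3]),T[2,3])"
```

```text
eef_pos: [0.7006, 0.0751, 0.1052]
eef_rot: [0.0, 0.998, 0.057, 0.007]
wrist_force: [8.1, 1.9, 6.4]
tool x : height above TCP (mm) [(0, 38), (5, 39), (15, 51), (20, 49), (25, 45), (30, 42), (35, 39), (40, 35), (45, 32), (50, 30)]
eef_pos: [0.6882, 0.0736, 0.1077]
eef_rot: [0.0, 0.998, 0.057, 0.006]
wrist_force: [6.7, 1.3, 3.9]
tool x : height above TCP (mm) [(-5, 37), (0, 39), (5, 40), (10, 53), (15, 52), (20, 49), (25, 47), (30, 44), (35, 42), (40, 39), (45, 37), (50, 35)]
[0.06035837 0.09958136] 0.10775735356093129
```

```bash
python3 -m handwheel '[[[-0.03,0,0.01,0],[-0.06,0,0.015,0],[-0.06,0,0.015,0]]]'|sed -n 2,4p
python3 -m handwheel '[[[-0.02,0,0.02,0],[-0.04,0,0.04,0],[-0.04,0,0.04,0]]]'|sed -n 2,4p
python3 -c "
from h import *
held();T,o=tool();print(tost(T[:3,3]),T[2,3])"
```

```text
eef_pos: [0.6771, 0.0723, 0.1059]
eef_rot: [0.0, 0.998, 0.057, 0.007]
wrist_force: [7.2, 0.4, 8.0]
eef_pos: [0.6721, 0.0717, 0.1036]
eef_rot: [0.001, 0.998, 0.057, 0.011]
wrist_force: [-1.1, 1.9, 32.8]
tool x : height above TCP (mm) [(5, 56), (10, 55), (15, 54), (20, 53), (25, 51), (30, 50), (35, 49), (40, 47), (45, 46)]
[0.04407083 0.09963552] 0.10356032205144262
```

Tilt is down to 14°. Pressing the base flat on the deck will finish it. Carry it to slot y=-100.

```bash
python3 -m handwheel '[[[0,0,-0.1,0],[0,0,-0.2,0],[-0.07,0.25,-0.2,0],[-0.155,0.5,-0.2,0],[-0.155,0.75,-0.2,0],[-0.155,1,-0.2,0],[-0.155,1,-0.2,0],[-0.155,1,-0.2,0]]]'|sed -n 2,4p
python3 -c "
from h import *
held();go(*st(.013,-.10),.075,-83.1)"
```

```text
eef_pos: [0.6553, -0.1304, 0.132]
eef_rot: [-0.001, 0.998, 0.057, -0.001]
wrist_force: [-0.4, -0.0, -2.7]
tool x : height above TCP (mm) [(5, 56), (10, 55), (15, 54), (20, 52), (25, 51), (30, 50), (35, 48), (40, 46), (45, 46), (50, -78), (55, -78), (60, -78)]
shares [0.049 0.009 0.285] twist -0.004 | now [ 0.6554 -0.1297  0.1321] phi -83.43 q6 1.08 t 36.95
```

```bash
python3 -m handwheel '[[[0.03,0.009,0.1,0],[0.03,0.009,0.2,0],[0.03,0.009,0.285,0],[0.03,0.009,0.285,0]]]'|sed -n 2,4p
python3 -m handwheel '[[[0,0,0.03,0],[0,0,0.06,0],[0,0,0.06,0]]]'|sed -n 2,4p
python3 -m handwheel '[[[0,0,0.02,0],[0,0,0.04,0],[0,0,0.04,0]]]'|sed -n 2,4p
python3 -c "
from h import *
held()"
```

```text
eef_pos: [0.6603, -0.1308, 0.0724]
eef_rot: [-0.001, 0.998, 0.057, -0.003]
wrist_force: [0.7, 0.0, -3.6]
eef_pos: [0.662, -0.1318, 0.0634]
eef_rot: [-0.0, 0.998, 0.057, -0.0]
wrist_force: [-0.4, 0.2, -3.5]
eef_pos: [0.663, -0.1321, 0.0623]
eef_rot: [0.0, 0.998, 0.058, 0.0]
wrist_force: [-18.1, 5.0, 33.4]
tool x : height above TCP (mm) [(5, 56), (10, 55), (15, 54), (20, 53), (25, 51), (30, 50), (35, 48), (40, 46), (45, -8), (50, -11), (55, -63), (60, -63), (65, -63), (70, -63), (75, -63), (80, -63), (85, -63), (90, -63), (95, -63), (100, -63)]
```

```bash
python3 -m handwheel '[[[0,0,-0.035,0],[0,0,-0.04,0],[0,0,-0.04,0]]]'|sed -n 2,4p
python3 -m handwheel '[[[0,0,0,0],[0,0,0,0],[0,0,0,0],[0,0,0,0]]]' 58 |sed -n 2,6p
python3 -m handwheel '[[[0,0,-0.2,0],[0,0,-0.4,0],[0,0,-0.6,0],[0,0,-0.8,0],[0,0,-0.8,0],[0,0,-0.8,0]]]' 75 |sed -n 2,4p
python3 - <<'E'
from h import *
T,o=tool();c=ctrl.camera("wrist");P=cloud(c,T)
for q in comps(c,P,.09,.13,(.5,.8),(-.3,.1),100): print(*q,tost(q[2]/1000).round(4))
c=ctrl.camera("scene");cv2.imwrite("pics/s3.png",cv2.resize(c["color"][150:330,160:400,::-1],None,fx=3,fy=3))
go(.4732,.0777,.24,43)
E
```

```text
eef_pos: [0.662, -0.1318, 0.063]
eef_rot: [-0.0, 0.998, 0.057, -0.0]
wrist_force: [0.7, -0.1, -4.2]
eef_pos: [0.6624, -0.1319, 0.0638]
eef_rot: [0.0, 0.998, 0.057, 0.0]
wrist_force: [-0.4, 0.6, -0.0]
opening: 0.678
grasp_force: 0.0
eef_pos: [0.6619, -0.1317, 0.2231]
eef_rot: [-0.0, 0.998, 0.057, -0.0]
wrist_force: [0.2, 0.5, -1.3]
[285. 204.] 3254 [ 659.8 -133. ] [48.7 49.9] 6.9 0.1106 [168. 129.  73.] [ 0.0073 -0.1021]
shares [-0.816 -1.147 -0.087] twist -1.471 | now [ 0.6613 -0.1315  0.2218] phi -83.45 q6 1.08 t 39.98
```

View pics/s3.png

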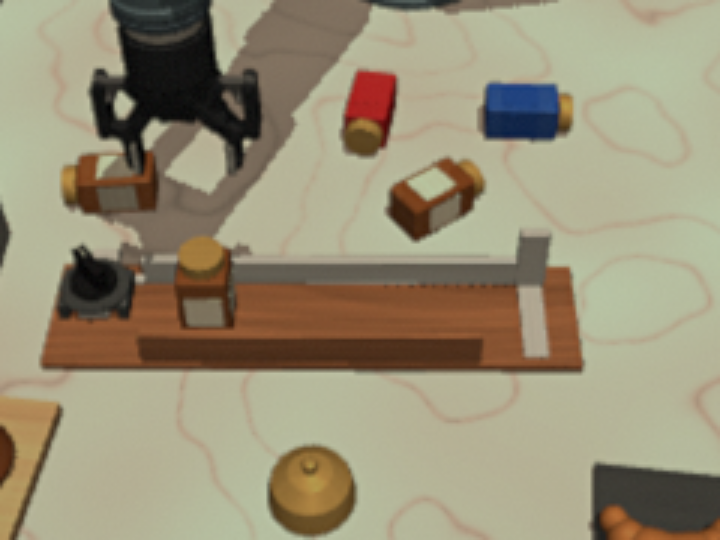

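The first jar stands upright in the stand at (7,-102) mm; the view shows it at (205,285), square to the fence. Now the middle jar.

```bash
python3 -m handwheel '[[[-0.15,-0.2,-0.09,-0.11],[-0.3,-0.4,-0.09,-0.22],[-0.45,-0.6,-0.09,-0.33],[-0.6,-0.8,-0.09,-0.44],[-0.75,-0.95,-0.09,-0.55],[-0.816,-1,-0.09,-0.66],[-0.816,-1,-0.09,-0.77],[-0.816,-1,-0.09,-0.88],[-0.816,-1,-0.09,-1],[-0.816,-1,-0.09,-1]]]' 80|sed -n 2,2p
python3 -m handwheel '[[[0,0,0,-0.12],[0,0,0,-0.24],[0,0,0,-0.36],[0,0,0,-0.471],[0,0,0,-0.471],[0,0,0,-0.471]]]' |sed -n 2,2p
python3 - <<'E'
from h import *
T,o=tool();c=ctrl.camera("wrist");P=cloud(c,T)
for q in comps(c,P,.035,.07,(.38,.56),(-.05,.2),300):
    print(*q); 
    al=q[4] if q[3][0]<q[3][1] else q[4]-90
    a=np.radians(al+90);g=q[2]/1000+.018*np.array([np.cos(a),np.sin(a)]);go(*g,.015,al)
E
```

```text
eef_pos: [0.4767, 0.0483, 0.2405]
eef_pos: [0.4771, 0.0483, 0.2413]
[301. 161.] 4455 [470.8  78.8] [ 50.3 100.1] 44.5 0.0489 [162. 134.  99.]
shares [0.223 0.078 1.132] twist -0.02 | now [0.4772 0.0482 0.2414] phi 42.74 q6 -0.89 t 42.02
[185. 171.] 553 [388.2 -12.2] [41.1 16.4] 89.6 0.0436 [104.  81.  47.]
shares [ 0.145 -0.47   1.132] twist 0.502 | now [0.4772 0.0482 0.2414] phi 42.74 q6 -0.89 t 42.02
```

```bash
python3 -m handwheel '[[[0.1,0.04,0.2,-0.02],[0.223,0.078,0.4,-0.02],[0.223,0.078,0.6,-0.02],[0.223,0.078,0.8,-0.02],[0.223,0.078,0.96,-0.02],[0.223,0.078,0.96,-0.02]]]' 75|sed -n 2,2p
python3 -m handwheel '[[[0,0,0.08,0],[0,0,0.16,0],[0,0,0.175,0],[0,0,0.175,0],[0,0,0.175,0]]]' |sed -n 2,5p
python3 -m handwheel '[[[0,0,0,0],[0,0,0,0],[0,0,0,0],[0,0,0,0]]]' 50.2|sed -n 5,6p
python3 -m handwheel '[[[0,0,0,0],[0,0,0,0]]]' 49.8|sed -n 5,6p
python3 -m handwheel '[[[0,0,0,0],[0,0,0,0]]]' 49.5|sed -n 5,6p
python3 -m handwheel '[[[0,0,0,0],[0,0,0,0]]]' 49.3|sed -n 5,6p
```

```text
eef_pos: [0.456, 0.0916, 0.0475]
eef_pos: [0.4588, 0.0915, 0.0151]
eef_rot: [0.0, 0.385, 0.923, 0.0]
wrist_force: [-0.2, 1.1, 0.5]
opening: 0.881
opening: 0.586
grasp_force: 1.6
opening: 0.586
grasp_force: 7.8
opening: 0.586
grasp_force: 17.5
opening: 0.585
grasp_force: 24.4
```

Grip force scales with the commanded opening. A light grip of about 7 N should let the jar pivot in the pads with its base on the counter, so try the arc that way.

```bash
python3 -m handwheel '[[[0,0,0,0],[0,0,0,0],[-0.01,0,-0.03,0],[-0.025,0,-0.055,0],[-0.044,0,-0.084,0],[-0.065,0,-0.11,0],[-0.085,0,-0.132,0],[-0.108,0,-0.153,0],[-0.108,0,-0.153,0]]]' 49.8
python3 -c "
from h import *
held()"
```

```text
time_s: 45.78
eef_pos: [0.4742, 0.0758, 0.0457]
eef_rot: [0.001, 0.385, 0.923, 0.0]
wrist_force: [-0.5, 0.1, -3.4]
opening: 0.584
grasp_force: 15.0
tool x : height above TCP (mm) [(-20, 34), (-15, 34), (-10, 34), (-5, 34), (0, 34), (5, 34), (10, 34), (15, 32), (20, 30), (25, 29), (30, 20), (35, -46), (40, -47), (45, -47), (50, -47), (55, -46), (60, -46), (65, -47), (70, -47), (75, -47), (80, -46), (85, -46), (90, -46), (95, -46), (100, -46)]
```

```bash
python3 -m handwheel '[[[0,0,0,0],[0,0,0,0],[0,0,0,0]]]' 50.0|sed -n 6,6p
python3 -c "
from h import *
held()" | cut -c1-150
python3 -m handwheel '[[[0,0,0,0],[0,0,0,0],[0,0,0,0]]]' 50.1|sed -n 6,6p
python3 -c "
from h import *
held()"| cut -c1-150
python3 -m handwheel '[[[0,0,0,0],[0,0,0,0],[0,0,0,0]]]' 50.2|sed -n 6,6p
python3 -c "
from h import *
held()"| cut -c1-150
```

```text
grasp_force: 0.4
tool x : height above TCP (mm) [(-40, 4), (-35, 4), (-30, 4), (-25, 4), (-20, 4), (-15, 4), (-10, 4), (-5, 4), (0, 4), (5, 4), (10, 4), (15, 4), (20, 
grasp_force: 0.1
tool x : height above TCP (mm) [(-40, 4), (-35, 4), (-30, 4), (-25, 4), (-20, 4), (-15, 4), (-10, 4), (-5, 4), (0, 4), (5, 4), (10, 4), (15, 4), (20, 
grasp_force: 0.0
tool x : height above TCP (mm) [(-40, 4), (-35, 4), (-30, 4), (-25, 4), (-20, 4), (-15, 4), (-10, 4), (-5, 4), (0, 4), (5, 4), (10, 4), (15, 4), (20,
```

It dropped flat, as the window is too narrow. Regrip on the round lid, where the moment arm is longer and the contact narrower, with a light grip.

```bash
python3 -m handwheel '[[[0,0,0,0],[0,0,0,0],[0.07,0,0,0],[0.14,0,0.07,0],[0.14,0,0.15,0],[0.14,0,0.15,0],[0.14,0,0.15,0]]]' 75 |sed -n 2,4p
python3 -m handwheel '[[[0,0,0,0],[0,0,0,0],[0,0,0,0],[0,0,0,0],[0,0,0,0]]]' 43.6|sed -n 4,6p
python3 -m handwheel '[[[0,0,-0.03,0],[-0.01,0,-0.07,0],[-0.02,0,-0.1,0],[-0.03,0,-0.13,0],[-0.03,0,-0.13,0]]]' |sed -n 2,6p
python3 -c "
from h import *
held()"| cut -c1-250
```

```text
eef_pos: [0.454, 0.0959, 0.015]
eef_rot: [-0.0, 0.385, 0.923, -0.0]
wrist_force: [-0.1, -0.7, -0.2]
wrist_force: [-1.0, -0.8, 5.9]
opening: 0.576
grasp_force: 62.1
eef_pos: [0.4587, 0.0916, 0.0419]
eef_rot: [0.001, 0.385, 0.923, 0.0]
wrist_force: [0.2, 0.2, -4.2]
opening: 0.568
grasp_force: 62.6
tool x : height above TCP (mm) [(-20, 33), (-15, 33), (-10, 33), (-5, 29), (0, 28), (5, 28), (10, 14), (15, -43), (20, -43), (25, -43), (30, -43), (35, -43), (40, -43), (45, -43), (50, -43), (55, -43), (60, -43), (65, -43), (70, -43), (75, -43), (80,
```

```bash
for o in 1; do
python3 -m handwheel '[[[0,0,0,0],[0,0,0,0],[0,0,0,0]]]' 49.0|sed -n 6,6p; python3 -c "
from h import *
held()"| cut -c1-120
python3 -m handwheel '[[[0,0,0,0],[0,0,0,0],[0,0,0,0]]]' 49.4|sed -n 6,6p; python3 -c "
from h import *
held()"| cut -c1-120
python3 -m handwheel '[[[0,0,0,0],[0,0,0,0],[0,0,0,0]]]' 49.7|sed -n 6,6p; python3 -c "
from h import *
held()"| cut -c1-120
done
```

```text
grasp_force: 45.6
tool x : height above TCP (mm) [(-20, 33), (-15, 33), (-10, 33), (-5, 30), (0, 28), (5, 28), (10, 14), (15, -42), (20, -
grasp_force: 27.3
tool x : height above TCP (mm) [(-20, 33), (-15, 33), (-10, 33), (-5, 30), (0, 28), (5, 28), (10, 14), (15, -42), (20, -
grasp_force: 13.5
tool x : height above TCP (mm) [(-20, 33), (-15, 33), (-10, 33), (-5, 30), (0, 29), (5, 29), (10, 14), (15, -42), (20, -
```

```bash
python3 -m handwheel '[[[0,0,0,0],[0,0,0,0]]]' 49.8|sed -n 6,6p; python3 -c "
from h import *
held()"| cut -c1-140
python3 -m handwheel '[[[0,0,0,0],[0,0,0,0]]]' 49.86|sed -n 6,6p; python3 -c "
from h import *
held()"| cut -c1-140
python3 -m handwheel '[[[0,0,0,0],[0,0,0,0]]]' 49.91|sed -n 6,6p; python3 -c "
from h import *
held()"| cut -c1-140
```

```text
grasp_force: 6.9
tool x : height above TCP (mm) [(-25, 27), (-20, 28), (-15, 29), (-10, 27), (-5, 28), (0, 30), (5, 27), (10, 14), (15, -2), (20, -42), (25, 
grasp_force: 4.9
tool x : height above TCP (mm) [(-25, 27), (-20, 28), (-15, 29), (-10, 27), (-5, 28), (0, 30), (5, 27), (10, 14), (15, -2), (20, -42), (25, 
grasp_force: 3.1
tool x : height above TCP (mm) [(-25, 27), (-20, 28), (-15, 29), (-10, 27), (-5, 28), (0, 30), (5, 27), (10, 14), (15, -2), (20, -42), (25,
```

It pivoted at about 7 N: the tilt is about 12° and the base edge rests on the counter. Follow the arc about the base edge with the light grip.

```bash
python3 -m handwheel '[[[-0.01,0,-0.02,0],[-0.03,0,-0.045,0],[-0.05,0,-0.07,0],[-0.072,0,-0.092,0],[-0.11,0,-0.125,0],[-0.14,0,-0.145,0],[-0.167,0,-0.163,0],[-0.167,0,-0.163,0]]]' 49.8|sed -n 2,6p; python3 -c "
from h import *
held()"
```

```text
eef_pos: [0.4822, 0.0676, 0.0743]
eef_rot: [0.0, 0.385, 0.923, 0.0]
wrist_force: [1.1, -0.1, -0.8]
opening: 0.586
grasp_force: 4.0
tool x : height above TCP (mm) [(-40, 6), (-35, 6), (-25, 18), (-20, 18), (-15, 28), (-10, 28), (-5, 25), (0, 20), (5, 16), (10, 12), (15, 7), (20, 4), (25, -75), (30, -75), (35, -75), (40, -75), (45, -75), (50, -75), (55, -75), (60, -75), (65, -75), (70, -75), (75, -75), (80, -75), (85, -75), (90, -75), (95, -75), (100, -75)]
```

```bash
python3 -m handwheel '[[[-0.02,0,-0.008,0],[-0.04,0,-0.015,0],[-0.06,0,-0.02,0],[-0.1,0,-0.03,0],[-0.14,0,-0.034,0],[-0.18,0,-0.034,0],[-0.22,0,-0.034,0],[-0.25,0,-0.03,0],[-0.25,0,-0.03,0]]]' 49.75|sed -n 2,6p; python3 -c "
from h import *
held()"
```

```text
eef_pos: [0.5174, 0.0318, 0.08]
eef_rot: [0.001, 0.385, 0.923, -0.0]
wrist_force: [0.7, -1.8, 4.2]
opening: 0.585
grasp_force: 6.1
tool x : height above TCP (mm) [(-25, 23), (-20, 23), (-15, 22), (-10, 22), (-5, 21), (0, 21), (5, 20), (10, 19), (15, 2), (20, -3), (25, -80), (30, -80), (35, -80), (40, -80), (45, -80), (50, -80), (55, -80), (60, -80), (65, -80), (70, -80), (75, -80), (80, -80), (85, -80), (90, -80), (95, -80), (100, -80)]
```

```bash
python3 -m handwheel '[[[0,0,0,0],[0,0,0,0],[0,0,0,0],[0,0,0,0]]]' 60|sed -n 6,6p
python3 -m handwheel '[[[0,0,-0.2,0],[0,0,-0.4,0],[0,0,-0.6,0],[0,0,-0.6,0],[0,0,-0.6,0]]]' 75|sed -n 2,2p
python3 - <<'E'
from h import *
T,o=tool();c=ctrl.camera("wrist");P=cloud(c,T)
for q in comps(c,P,.075,.13,(.4,.62),(-.1,.2),300): print(*q); go(*q[2]/1000,.062,q[4]); print(*(90+q[4],))
E
```

```text
grasp_force: 0.0
eef_pos: [0.5162, 0.0326, 0.1992]
[478. 122.] 999 [572.  182.2] [12.8 30. ] 7.0 0.088 [150. 148. 136.]
shares [0.332 0.727 0.682] twist 0.439 | now [0.5158 0.0327 0.1986] phi 44.69 q6 -0.95 t 54.85
97.0
[285. 226.] 3483 [526.8  20.4] [50.  48.6] 45.2 0.0986 [166. 126.  73.]
shares [-0.084 -0.003  0.683] twist -0.006 | now [0.5158 0.0327 0.1986] phi 44.69 q6 -0.95 t 54.85
135.2
```

The jar stands upright at (527,20) mm. Grip it firmly and carry it to slot y=0.

```bash
python3 -m handwheel '[[[-0.084,-0.003,0.1,0],[-0.084,-0.003,0.3,0],[-0.084,-0.003,0.5,0],[-0.084,-0.003,0.683,0],[-0.084,-0.003,0.683,0],[-0.084,-0.003,0.683,0]]]' 75|sed -n 2,2p
python3 -m handwheel '[[[0,0,0,0],[0,0,0,0],[0,0,0,0],[0,0,0,0]]]' 46|sed -n 5,6p
python3 -m handwheel '[[[0,0,-0.2,0],[0,0,-0.4,0],[0,0,-0.55,-0.1],[0,0,-0.55,-0.2],[0,0,-0.55,-0.3],[0,0,-0.55,-0.4],[0,0,-0.55,-0.5],[0,0,-0.55,-0.608],[0,0,-0.55,-0.608]]]'|sed -n 2,6p
python3 - <<'E'
from h import *
held();go(*st(.012,0),.085,96.9)
E
```

```text
eef_pos: [0.5283, 0.0201, 0.0637]
opening: 0.574
grasp_force: 63.6
eef_pos: [0.5276, 0.0203, 0.1731]
eef_rot: [-0.0, -0.06, 0.998, 0.0]
wrist_force: [-0.4, 0.1, -3.7]
opening: 0.576
grasp_force: 64.8
tool x : height above TCP (mm) [(-15, 34), (-10, 34), (-5, 34), (0, 34), (5, 34), (10, 34), (15, 34), (20, 33), (25, 6), (30, -25)]
shares [-0.588 -0.328  0.441] twist -0.002 | now [0.5277 0.0203 0.1732] phi 96.76 q6 -1.88 t 57.27
```

```bash
python3 -m handwheel '[[[-0.2,-0.11,0,0],[-0.4,-0.22,0,0],[-0.588,-0.328,0,0],[-0.588,-0.328,0,0],[-0.588,-0.328,0.15,0],[-0.588,-0.328,0.3,0],[-0.588,-0.328,0.44,0],[-0.588,-0.328,0.46,0],[-0.588,-0.328,0.46,0]]]'|sed -n 2,4p
python3 -m handwheel '[[[0,0,0.02,0],[0,0,0.02,0],[0,0,0.02,0]]]'|sed -n 2,4p
```

```text
eef_pos: [0.6527, -0.0305, 0.0819]
eef_rot: [0.0, -0.06, 0.998, 0.0]
wrist_force: [-0.2, -0.8, -2.9]
eef_pos: [0.6531, -0.0308, 0.0779]
eef_rot: [0.0, -0.061, 0.998, -0.0]
wrist_force: [-0.4, -0.2, -3.7]
```

```bash
python3 -m handwheel '[[[0,0,0.01,0],[0,0,0.01,0]]]'|sed -n 2,4p
python3 -m handwheel '[[[0,0,0,0],[0,0,0,0],[0,0,0,0]]]' 62|sed -n 4,6p
python3 -m handwheel '[[[0,0,-0.2,0],[0,0,-0.4,0],[0,0,-0.6,0],[0,0,-0.8,0],[0,0,-0.8,0]]]' 75|sed -n 2,2p
python3 - <<'E'
from h import *
T,o=tool();c=ctrl.camera("wrist");P=cloud(c,T)
for q in comps(c,P,.09,.13,(.5,.8),(-.3,.1),100): print(*q,tost(q[2]/1000).round(4))
c=ctrl.camera("top");P=cloud(c)
for q in comps(c,P,.03,.07,(.38,.56),(-.4,.4)): print(*q)
go(.4964,-.2814,.24,11)
E
```

```text
eef_pos: [0.6533, -0.0309, 0.0773]
eef_rot: [0.001, -0.061, 0.998, -0.0]
wrist_force: [-3.4, 0.0, 6.2]
wrist_force: [0.1, -0.5, 0.7]
opening: 0.725
grasp_force: 0.0
eef_pos: [0.6551, -0.0312, 0.2401]
[173. 188.] 3103 [ 658.1 -131.4] [48.9 48.7] 7.0 0.1105 [166. 124.  71.] [ 0.0058 -0.1003]
[285. 194.] 2942 [651.7 -31.7] [50.  49.6] 6.5 0.1106 [177. 149.  84.] [ 0.0114 -0.0006]
[367. 217.] 506 [ 496.4 -281.5] [ 51.  100.4] 11.7 0.0494 [142. 110.  64.]
shares [ 0.928 -1.149 -0.024] twist 1.0 | now [ 0.6528 -0.0308  0.2353] phi 96.94 q6 -1.92 t 60.12
```

```bash
python3 -m handwheel '[[[0.15,-0.2,-0.02,0.1],[0.3,-0.4,-0.02,0.2],[0.45,-0.6,-0.02,0.3],[0.6,-0.8,-0.02,0.4],[0.75,-0.95,-0.02,0.52],[0.928,-1,-0.02,0.64],[0.928,-1,-0.02,0.76],[0.928,-1,-0.02,0.88],[0.928,-1,-0.02,1],[0.928,-1,-0.02,1]]]' 75|sed -n 2,2p
python3 - <<'E'
from h import *
T,o=tool();c=ctrl.camera("wrist");P=cloud(c,T);cv2.imwrite("pics/w5.png",c["color"][:,:,::-1])
for q in comps(c,P,.035,.07,(.4,.58),(-.4,-.2),300):
    print(*q)
    al=q[4] if q[3][0]<q[3][1] else q[4]-90
    a=np.radians(al-90);g=q[2]/1000+.041*np.array([np.cos(a),np.sin(a)]);go(*g,.016,al)
E
```

```text
eef_pos: [0.4919, -0.2512, 0.2375]
[283. 210.] 4017 [ 494.5 -280.7] [50.2 99.7] 12.1 0.0489 [145. 116.  85.]
shares [-0.354 -0.012  1.108] twist -0.01 | now [ 0.4921 -0.2513  0.2378] phi 11.21 q6 -0.88 t 61.42
[330. 309.] 388 [ 566.4 -382.9] [31.7 13.2] 59.3 0.0539 [66. 64. 59.]
shares [-0.873  0.101  1.107] twist 0.488 | now [ 0.4921 -0.2513  0.2378] phi 11.21 q6 -0.88 t 61.42
```

View pics/w5.png

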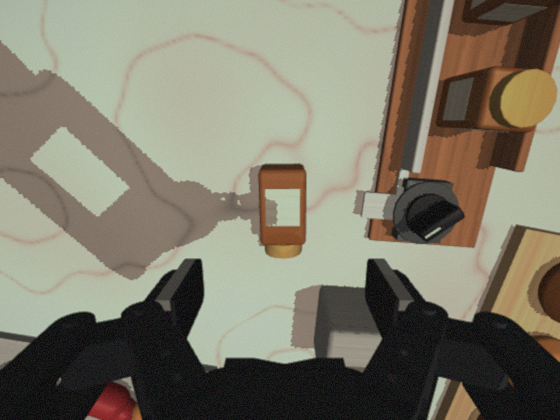

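Jar C is at wrist pixel (283,210), lid at (283,248), and the napkin dispenser is clear at (345,320). Repeat the light lid-end grip, mirrored.

```bash
python3 -m handwheel '[[[-0.15,-0.01,0.1,-0.01],[-0.344,-0.012,0.3,-0.01],[-0.344,-0.012,0.5,-0.01],[-0.344,-0.012,0.7,-0.01],[-0.344,-0.012,0.88,-0.01],[-0.344,-0.012,0.96,-0.01],[-0.344,-0.012,0.96,-0.01]]]' 66|sed -n 2,4p
python3 -m handwheel '[[[0,0,0.08,0],[0,0,0.145,0],[0,0,0.145,0],[0,0,0.145,0]]]'|sed -n 2,5p
python3 -m handwheel '[[[0,0,0,0],[0,0,0,0],[0,0,0,0],[0,0,0,0],[0,0,0,0]]]' 49|sed -n 2,6p
python3 -c "
from h import *
held()"| cut -c1-200
```

```text
eef_pos: [0.5028, -0.319, 0.0461]
eef_rot: [-0.001, 0.63, 0.777, 0.0]
wrist_force: [-0.2, -1.2, -0.1]
eef_pos: [0.5036, -0.3199, 0.0185]
eef_rot: [0.0, 0.63, 0.776, -0.0]
wrist_force: [0.6, 0.1, -0.4]
opening: 0.771
eef_pos: [0.5038, -0.3201, 0.019]
eef_rot: [0.001, 0.63, 0.776, -0.0]
wrist_force: [-0.8, 0.6, 6.2]
opening: 0.578
grasp_force: 26.2
tool x : height above TCP (mm) [(-10, 26), (-5, 26), (0, 26), (5, 26), (10, 30), (15, 30), (20, 30), (25, 30), (30, 30), (35, 31), (40, 31), (45, 31), (50, 31), (55, 31), (60, 31), (65, 31), (70, 30),
```

```bash
python3 -m handwheel '[[[0,0,-0.03,0],[0.01,0,-0.07,0],[0.02,0,-0.1,0],[0.03,0,-0.13,0],[0.03,0,-0.13,0]]]' |sed -n 2,6p
python3 -c "
from h import *
held()"| cut -c1-200
python3 -m handwheel '[[[0,0,0,0],[0,0,0,0]]]' 49.3|sed -n 5,6p; python3 -c "
from h import *
held()"| cut -c1-200
python3 -m handwheel '[[[0,0,0,0],[0,0,0,0]]]' 49.45|sed -n 5,6p; python3 -c "
from h import *
held()"| cut -c1-200
```

```text
eef_pos: [0.5026, -0.3139, 0.045]
eef_rot: [0.001, 0.63, 0.776, -0.0]
wrist_force: [-0.0, 0.2, -3.4]
opening: 0.579
grasp_force: 26.1
tool x : height above TCP (mm) [(-10, 26), (-5, 26), (0, 26), (5, 26), (10, 30), (15, 30), (20, 30), (25, 30), (30, 30), (35, 30), (40, 30), (45, 30), (50, 30), (55, 30), (60, 30), (65, 30), (70, 30),
opening: 0.582
grasp_force: 26.1
tool x : height above TCP (mm) [(-10, 26), (-5, 26), (0, 26), (5, 26), (10, 30), (15, 30), (20, 30), (25, 30), (30, 30), (35, 30), (40, 30), (45, 30), (50, 30), (55, 30), (60, 30), (65, 30), (70, 30),
opening: 0.578
grasp_force: 23.4
tool x : height above TCP (mm) [(-10, 26), (-5, 26), (0, 26), (5, 26), (10, 30), (15, 30), (20, 30), (25, 30), (30, 30), (35, 30), (40, 30), (45, 30), (50, 30), (55, 30), (60, 30), (65, 30), (70, 30),
```

```bash
python3 -m handwheel '[[[0,0,0,0],[0,0,0,0]]]' 49.65|sed -n 5,6p; python3 -c "
from h import *
held()"| cut -c1-180
python3 -m handwheel '[[[0,0,0,0],[0,0,0,0]]]' 49.78|sed -n 5,6p; python3 -c "
from h import *
held()"| cut -c1-180
python3 -m handwheel '[[[0,0,0,0],[0,0,0,0]]]' 49.85|sed -n 5,6p; python3 -c "
from h import *
held()"| cut -c1-180
```

```text
opening: 0.584
grasp_force: 14.8
tool x : height above TCP (mm) [(-10, 26), (-5, 26), (0, 26), (5, 26), (10, 30), (15, 30), (20, 30), (25, 30), (30, 30), (35, 30), (40, 30), (45, 30), (50, 30), (55, 30), (60, 30),
opening: 0.586
grasp_force: 9.3
tool x : height above TCP (mm) [(-10, 26), (-5, 26), (0, 26), (5, 26), (10, 30), (15, 30), (20, 30), (25, 30), (30, 30), (35, 30), (40, 30), (45, 30), (50, 30), (55, 30), (60, 30),
opening: 0.588
grasp_force: 4.7
tool x : height above TCP (mm) [(-5, 28), (0, 27), (5, 25), (10, 24), (15, 26), (20, 25), (25, 24), (30, 22), (35, 20), (40, 19), (45, 17), (50, 16), (55, 14), (60, 13), (65, 11),
```

```bash
python3 -m handwheel '[[[0.01,0,-0.02,0],[0.03,0,-0.045,0],[0.05,0,-0.07,0],[0.072,0,-0.092,0],[0.11,0,-0.125,0],[0.14,0,-0.145,0],[0.167,0,-0.163,0],[0.167,0,-0.163,0]]]' 49.82|sed -n 2,6p; python3 -c "
from h import *
held()"
```

```text
eef_pos: [0.4954, -0.2808, 0.0772]
eef_rot: [0.0, 0.63, 0.777, -0.0]
wrist_force: [0.1, 0.7, -2.2]
opening: 0.581
grasp_force: 3.3
tool x : height above TCP (mm) [(-20, 3), (-15, 7), (-10, 11), (-5, 15), (0, 19), (5, 23), (10, 26), (15, 23), (20, 17), (25, 16), (30, 12), (35, 6), (40, 0), (45, -6), (50, -12), (55, -18), (60, -24), (65, -30), (70, -37), (75, -42), (80, -78), (85, -78), (90, -78), (95, -78), (100, -78)]
```

```bash
python3 -m handwheel '[[[0.02,0,-0.008,0],[0.04,0,-0.015,0],[0.06,0,-0.02,0],[0.1,0,-0.03,0],[0.14,0,-0.034,0],[0.18,0,-0.034,0],[0.22,0,-0.034,0],[0.25,0,-0.03,0],[0.25,0,-0.03,0]]]' 49.77|sed -n 2,6p; python3 -c "
from h import *
held()"
```

```text
eef_pos: [0.4849, -0.2314, 0.0828]
eef_rot: [-0.0, 0.63, 0.777, 0.0]
wrist_force: [-0.3, 1.3, 3.7]
opening: 0.585
grasp_force: 5.3
tool x : height above TCP (mm) [(-15, 16), (-10, 17), (-5, 17), (0, 18), (5, 18), (10, 19), (15, 19), (20, 19), (25, 16), (30, 1), (35, -30), (40, -71)]
```

Nearly upright. Release, check, and regrip on the glass.

```bash
python3 -m handwheel '[[[0,0,0,0],[0,0,0,0],[0,0,0,0],[0,0,0,0]]]' 60|sed -n 6,6p
python3 -m handwheel '[[[0,0,-0.2,0],[0,0,-0.4,0],[0,0,-0.6,0],[0,0,-0.6,0],[0,0,-0.6,0]]]' 75|sed -n 2,2p
python3 - <<'E'
from h import *
T,o=tool();c=ctrl.camera("wrist");P=cloud(c,T)
for q in comps(c,P,.075,.13,(.4,.62),(-.32,-.1),300): print(*q); go(*q[2]/1000,.062,q[4])
E
```

```text
grasp_force: 0.0
eef_pos: [0.4848, -0.232, 0.2024]
[285. 187.] 3639 [ 481.1 -217.4] [50.1 49.3] 11.9 0.0986 [154. 119.  69.]
shares [ 0.073 -0.001  0.699] twist -0.0 | now [ 0.4845 -0.2318  0.2017] phi 11.86 q6 -0.87 t 69.05
```

```bash
python3 -m handwheel '[[[0.073,0,0.1,0],[0.073,0,0.3,0],[0.073,0,0.5,0],[0.073,0,0.69,0],[0.073,0,0.69,0],[0.073,0,0.69,0]]]' 75|sed -n 2,2p
python3 -m handwheel '[[[0,0,0,0],[0,0,0,0],[0,0,0,0],[0,0,0,0]]]' 46|sed -n 5,6p
python3 -m handwheel '[[[0,0,-0.2,0],[0,0,-0.4,-0.1],[0,0,-0.6,-0.22],[0,0,-0.7,-0.34],[0,0,-0.7,-0.46],[0,0,-0.7,-0.58],[0,0,-0.7,-0.7],[0,0,-0.7,-0.82],[0,0,-0.7,-0.94],[0,0,-0.7,-0.99]]]'|sed -n 2,6p
python3 - <<'E'
from h import *
held();go(*st(.012,.10),.205,96.9)
E
```

```text
eef_pos: [0.4823, -0.2181, 0.0653]
opening: 0.572
grasp_force: 62.5
eef_pos: [0.4819, -0.2177, 0.2052]
eef_rot: [0.0, -0.062, 0.998, -0.0]
wrist_force: [0.1, 0.5, -3.2]
opening: 0.575
grasp_force: 64.3
tool x : height above TCP (mm) [(-20, 32), (-15, 32), (-10, 32), (-5, 32), (0, 32), (5, 32), (10, 32), (15, 33), (20, 32), (25, 19), (30, -12)]
shares [-9.660e-01  1.319e+00  1.000e-03] twist 0.004 | now [ 0.4819 -0.2178  0.2052] phi 97.26 q6 -2.35 t 71.6
```

```bash
python3 -m handwheel '[[[0,0.25,0,0],[0,0.5,0,0],[0,0.75,0,0],[0,1,0,0],[0,1,0,0]]]'|sed -n 2,2p
python3 -m handwheel '[[[-0.2,0.1,0,0],[-0.4,0.2,0,0],[-0.6,0.319,0,0],[-0.8,0.319,0,0],[-0.966,0.319,0,0],[-0.966,0.319,0,0.004],[-0.966,0.319,0,0.004]]]'|sed -n 2,4p
python3 - <<'E'
from h import *
held();go(*st(.012,.10),.080,96.9)
E
```

```text
eef_pos: [0.457, -0.0164, 0.205]
eef_pos: [0.6414, 0.0665, 0.2043]
eef_rot: [-0.001, -0.057, 0.998, -0.0]
wrist_force: [-0.0, 0.4, -3.5]
tool x : height above TCP (mm) [(-20, 32), (-15, 32), (-10, 32), (-5, 32), (0, 32), (5, 32), (10, 32), (15, 32), (20, 32), (25, 19), (30, -12)]
shares [0.003 0.008 0.623] twist -0.004 | now [0.6412 0.0666 0.2046] phi 96.55 q6 -1.77 t 73.15
```

```bash
python3 -m handwheel '[[[0,0.008,0.2,0],[0,0.008,0.4,0],[0,0.008,0.55,0],[0,0.008,0.6,0],[0,0.008,0.62,0],[0,0.008,0.62,0],[0,0.008,0.62,0]]]'|sed -n 2,4p
python3 -m handwheel '[[[0,0,0.015,0],[0,0,0.015,0],[0,0,0.015,0]]]'|sed -n 2,4p
```

```text
eef_pos: [0.6428, 0.0688, 0.0825]
eef_rot: [0.001, -0.058, 0.998, -0.0]
wrist_force: [0.1, 0.0, -2.9]
eef_pos: [0.6426, 0.0688, 0.0789]
eef_rot: [0.001, -0.058, 0.998, -0.0]
wrist_force: [0.1, -0.3, 2.2]
```

```bash
python3 -m handwheel '[[[0,0,0,0],[0,0,0,0],[0,0,0,0]]]' 62|sed -n 4,6p
python3 -m handwheel '[[[0,0,-0.2,0],[0,0,-0.4,0],[0,0,-0.6,0],[0,0,-0.8,0],[0,0,-0.8,0]]]' 65|sed -n 2,2p
python3 - <<'E'
from h import *
T,o=tool();c=ctrl.camera("wrist");P=cloud(c,T);
for q in comps(c,P,.095,.13,(.5,.8),(-.3,.2),100): print(*q,tost(q[2]/1000).round(4))
for q in comps(c,P,.08,.095,(.5,.65),(.13,.25),50): print(*q,tost(q[2]/1000).round(4));go(*q[2]/1000,.24,6.9)
E
```

```text
wrist_force: [0.3, 0.4, -0.4]
opening: 0.728
grasp_force: 0.0
eef_pos: [0.6441, 0.0688, 0.2426]
[ 55. 190.] 2622 [ 658.3 -131.6] [44.3 45. ] 6.8 0.1108 [156. 120.  68.] [ 0.006  -0.1005]
[284. 195.] 2181 [639.1  66.9] [43.5 45.3] 7.1 0.111 [187. 165.  91.] [0.0108 0.0988]
[171. 195.] 2334 [651.4 -31.3] [43.5 43.7] 7.5 0.1109 [174. 135.  76.] [ 0.0112 -0.0001]
[422. 132.] 506 [571.9 181.9] [11.3 29.8] 7.1 0.0884 [175. 172. 158.] [-0.0421  0.2211]
shares [ 0.287  0.602 -0.002] twist 1.044 | now [0.6427 0.0688 0.2398] phi 96.6 q6 -1.76 t 75.45
```

All three stand upright at stand x of 6–11 mm, y = -100, 0 and +99. Now the fence tab.

```bash
python3 -m handwheel '[[[0.1,0.2,0,0.1],[0.2,0.4,0,0.2],[0.287,0.602,0,0.32],[0.287,0.602,0,0.44],[0.287,0.602,0,0.56],[0.287,0.602,0,0.68],[0.287,0.602,0,0.8],[0.287,0.602,0,0.92],[0.287,0.602,0,1],[0.287,0.602,0,1]]]' 60|sed -n 2,2p
python3 - <<'E'
from h import *
T,o=tool();c=ctrl.camera("wrist");P=cloud(c,T)
for q in comps(c,P,.078,.1,(.5,.65),(.1,.28)): print(*q, tost(q[2]/1000).round(4));go(*q[2]/1000,.064,6.9)
E
```

```text
eef_pos: [0.57, 0.1817, 0.236]
[289. 196.] 435 [572.9 183.1] [12.  29.3] 6.7 0.0883 [161. 157. 144.] [-0.041   0.2221]
shares [0.004 0.017 0.862] twist 0.045 | now [0.5702 0.1818 0.2363] phi 10.8 q6 -0.08 t 76.75
```

```bash
python3 -m handwheel '[[[0.004,0.017,0.1,0.045],[0.004,0.017,0.3,0.045],[0.004,0.017,0.5,0.045],[0.004,0.017,0.7,0.045],[0.004,0.017,0.862,0.045],[0.004,0.017,0.862,0.045],[0.004,0.017,0.862,0.045]]]' 60|sed -n 2,2p
python3 -m handwheel '[[[0,0,0,0],[0,0,0,0],[0,0,0,0],[0,0,0,0],[0,0,0,0]]]' 5|sed -n 2,6p
python3 -m handwheel '[[[0,0.02,0,0],[0,0.04,0,0],[0,0.06,0,0],[0,0.08,0,0],[0,0.1,0,0],[0,0.12,0,0],[0,0.14,0,0],[0,0.15,0,0],[0,0.15,0,0]]]'|sed -n 2,6p
python3 - <<'E'
from h import *
T,o=tool();print(tost(T[:3,3]));c=ctrl.camera("top");P=cloud(c)
for q in comps(c,P,.095,.13,(.6,.72),(-.2,.15),20): print(*q,tost(q[2]/1000).round(4))
E
```

```text
eef_pos: [0.5748, 0.1834, 0.0665]
eef_pos: [0.5746, 0.1834, 0.0666]
eef_rot: [0.0, 0.664, 0.748, 0.0]
wrist_force: [-1.7, 0.1, 6.5]
opening: 0.128
grasp_force: 58.8
eef_pos: [0.6026, 0.1867, 0.0666]
eef_rot: [-0.001, 0.664, 0.748, -0.001]
wrist_force: [-10.1, -2.5, 12.3]
opening: 0.134
grasp_force: 59.7
[-0.01104848  0.22209874]
[323. 157.] 206 [ 669.6 -131.9] [48.2 47.9] 4.4 0.1113 [151. 113.  25.] [ 0.0171 -0.1022]
[292. 159.] 202 [658.  -32.3] [47.2 47.1] 1.8 0.1118 [153. 120.  29.] [ 0.0176 -0.0019]
[260. 162.] 198 [647.5  67.8] [46.5 47.1] 2.5 0.1116 [154. 126.  32.] [0.0192 0.0987]
```

```bash
python3 -m handwheel '[[[0,0.01,0,0],[0,0.02,0,0],[0,0.02,0,0]]]'|sed -n 2,4p
python3 -m handwheel '[[[0,0.01,0,0],[0,0.015,0,0],[0,0.015,0,0]]]'|sed -n 2,4p
python3 -m handwheel '[[[0,0.01,0,0],[0,0.01,0,0]]]'|sed -n 2,4p
python3 - <<'E'
from h import *
T,o=tool();print(tost(T[:3,3]));c=ctrl.camera("top");P=cloud(c)
for q in comps(c,P,.095,.13,(.6,.72),(-.2,.15),20): print(q[2],q[3],q[5],tost(q[2]/1000).round(4))
E
```

```text
eef_pos: [0.6067, 0.1871, 0.0666]
eef_rot: [-0.001, 0.664, 0.748, -0.001]
wrist_force: [-9.4, -1.5, 11.6]
eef_pos: [0.6095, 0.1875, 0.0666]
eef_rot: [-0.001, 0.664, 0.748, -0.001]
wrist_force: [-11.4, -2.1, 12.5]
eef_pos: [0.6116, 0.1877, 0.0666]
eef_rot: [-0.001, 0.664, 0.748, -0.001]
wrist_force: [-9.5, -2.2, 12.4]
[-0.0020488   0.22207202]
[ 679. -131.] [48.8 47.7] 0.1111 [ 0.0266 -0.1024]
[666.1 -30.7] [47.4 47.6] 0.1107 [ 0.0258 -0.0013]
[655.9  68.2] [49.5 47.3] 0.1112 [0.0276 0.0981]
```

Jars at x≈26 mm and fence value ≈0.022–0.024. Release the tab and go to the knob.

```bash
python3 -m handwheel '[[[0,0,0,0],[0,0,0,0],[0,0,0,0]]]' 40|sed -n 4,6p
python3 -m handwheel '[[[0,0,-0.3,0],[0,0,-0.6,0],[0,0,-0.9,0],[0,0,-0.9,0]]]'|sed -n 2,2p
python3 -m handwheel '[[[-0.25,0,0,0.1],[-0.5,0,0,0.2],[-0.75,0,0,0.3],[-1,0,0,0.4],[-1,0,0,0.5],[-1,0,0,0.568],[-1,0,0,0.568]]]'|sed -n 2,2p
python3 - <<'E'
from h import *
go(.62,-.26,.25,-41.9)
E
```

```text
wrist_force: [-0.5, -0.1, 0.4]
opening: 0.468
grasp_force: 0.0
eef_pos: [0.6164, 0.1884, 0.2527]
eef_pos: [0.636, -0.0109, 0.244]
shares [-0.979  0.774 -0.03 ] twist -0.001 | now [ 0.636  -0.0109  0.244 ] phi -42.0 q6 0.53 t 82.22
```

```bash
python3 -m handwheel '[[[-0.2,0.16,0,0],[-0.4,0.32,0,0],[-0.6,0.48,0,0],[-0.8,0.64,0,0],[-0.979,0.774,0,0],[-0.979,0.774,0,0],[-0.979,0.774,0,0]]]'|sed -n 2,2p
python3 - <<'E'
from h import *
T,o=tool();c=ctrl.camera("wrist");P=cloud(c,T)
for q in comps(c,P,.066,.085,(.6,.7),(-.3,-.2)): print(*q);al=q[4]-90 if q[3][0]>q[3][1] else q[4]-180;go(*q[2]/1000,.058,al)
E
```

```text
eef_pos: [0.6202, -0.2592, 0.2447]
[302. 165.] 697 [ 649.1 -252.1] [45.8 13.7] 48.7 0.0748 [49. 49. 47.]
shares [0.12  0.086 0.935] twist -0.007 | now [ 0.6205 -0.2586  0.2449] phi -41.92 q6 0.16 t 83.15
```

```bash
python3 -m handwheel '[[[0.12,0.086,0.1,0],[0.12,0.086,0.3,0],[0.12,0.086,0.5,0],[0.12,0.086,0.7,0],[0.12,0.086,0.85,0],[0.12,0.086,0.92,0],[0.12,0.086,0.92,0],[0.12,0.086,0.92,0]]]' 40|sed -n 2,4p
python3 -m handwheel '[[[0,0,0,0],[0,0,0,0],[0,0,0,0],[0,0,0,0],[0,0,0,0]]]' 5|sed -n 2,6p
python3 -m handwheel '[[[0,0,0,0.1],[0,0,0,0.2],[0,0,0,0.3],[0,0,0,0.4],[0,0,0,0.5],[0,0,0,0.6],[0,0,0,0.7],[0,0,0,0.8],[0,0,0,0.9],[0,0,0,0.97]]]'|sed -n 2,6p
python3 -m handwheel '[[[0,0,0,0],[0,0,0,0],[0,0,0,0]]]' |sed -n 2,4p
python3 -m handwheel '[[[0,0,0,0],[0,0,0,0],[0,0,0,0]]]' 40|sed -n 4,6p
python3 -m handwheel '[[[0,0,-0.3,0],[0,0,-0.6,0],[0,0,-0.9,0],[0,0,-0.95,0],[0,0,-0.95,0]]]'|sed -n 2,4p
python3 - <<'E'
from h import *
T,o=tool();c=ctrl.camera("wrist");P=cloud(c,T)
for q in comps(c,P,.064,.085,(.6,.7),(-.3,-.2)): print(*q)
c=ctrl.camera("top");P=cloud(c)
for q in comps(c,P,.095,.13,(.6,.72),(-.2,.15),20): print(q[2],q[3],q[5],tost(q[2]/1000).round(4))
for q in comps(c,P,.06,.13,(.5,.72),(-.5,.5),20): print(q[2],q[3],q[5])
c=ctrl.camera("scene");cv2.imwrite("pics/s4.png",cv2.resize(c["color"][150:330,100:400,::-1],None,fx=2.6,fy=2.6))
E
```

```text
eef_pos: [0.6504, -0.2537, 0.0633]
eef_rot: [0.001, 0.913, 0.407, 0.001]
wrist_force: [-0.8, -0.4, 0.8]
eef_pos: [0.6487, -0.2526, 0.0634]
eef_rot: [-0.001, 0.914, 0.407, -0.0]
wrist_force: [-7.8, 5.6, 10.8]
opening: 0.149
grasp_force: 60.4
eef_pos: [0.6484, -0.2505, 0.0634]
eef_rot: [-0.002, 0.952, -0.305, -0.002]
wrist_force: [-9.0, 12.6, 13.3]
opening: 0.146
grasp_force: 61.0
eef_pos: [0.6484, -0.2504, 0.0634]
eef_rot: [-0.002, 0.953, -0.304, -0.002]
wrist_force: [-9.0, 12.3, 12.8]
wrist_force: [0.0, 0.0, 0.1]
opening: 0.47
grasp_force: 0.0
eef_pos: [0.6495, -0.2539, 0.2523]
eef_rot: [0.0, 0.953, -0.304, 0.001]
wrist_force: [0.6, -0.5, 0.2]
[282. 191.] 619 [ 648.8 -252.9] [13.3 45. ] 54.7 0.0748 [53. 53. 50.]
[ 679.7 -130.6] [47.1 48.5] 0.1113 [ 0.0273 -0.1021]
[665.7 -31.1] [46.  47.5] 0.1112 [ 0.0254 -0.0017]
[656.1  68.3] [49.6 47.6] 0.111 [0.0278 0.0982]
[ 679.2 -130.2] [50.5 49.7] 0.1089
[666.5 -31.3] [49.1 50.5] 0.1064
[655.3  67.3] [51.2 49.9] 0.1071
[ 622.5 -412.6] [110.9  90.7] 0.1001
[598.7 444.9] [73.9 97. ] 0.0808
[611.2 185.5] [11.7 29.5] 0.0879
```

View pics/s4.png

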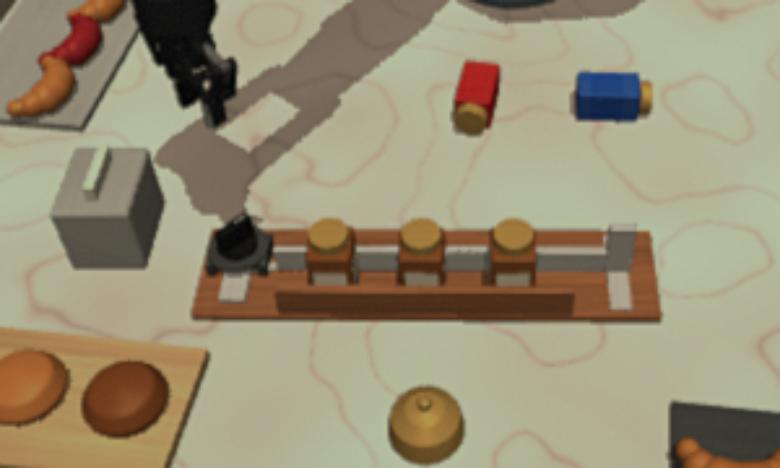

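The jars stand upright in a row at (330,250), (421,250) and (513,250) against the fence. The knob is back slightly past its tight start angle, and the mug and dispenser were not touched. Handing in.

```bash
python3 -c "
from bench import ctrl
print(ctrl.hand_in())"
```

```text
the job is handed in; nothing more can be done
None
```

The job is handed in, but no verdict came back: by my last camera measurements, all three jars found stand upright against the back rail, the fence is closed on them at about 0.022–0.024 m, and the clamp is back slightly past its tight starting angle; I did not move the mug or napkin dispenser.

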